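Seat a board in the bed-of-nails fixture and hold the test lever in the green

TASK

Run the probe test on the green circuit board that is parked on a foam block. Lay it, components up, fully down between the guide pins of the test fixture's nest, with the end that carries its two white sockets towards the gate, and let go of it. Then take the red ball knob and pull the spring-return lever over and down until the lever stands in the green band of its quadrant, so that the gate closes and presses the board onto the probes; never pull it into the red. Finish while still holding the knob, with the lever kept steady in the green, and leave the blue board and the tools lying where they are.

Things in the scene. Friction and masses are not known exactly. Their poses are not given: they have to be found in the camera images.
- fixture: bed-of-nails board tester: light box 230 x 200 x 58 mm high, fixed. Origin under its centre; x from the front panel (two lamps) back to the gate, y to its left, z up. Nest centre at (-30, 0) mm. Gate: window frame hinged at (55, 0, 100) mm, 100 mm wide, upright and 245 mm high while the lever is up, 40 mm behind the seated board; its four push rods reach 25 mm forward. Keep travel above it.
- nest_seat (a point): centre of the board's seat (underside of a seated board) on four stand-offs of the black sprung nest, 79 mm above the bench; axes as the fixture's. Eight steel guide pins, pointed over their top 8 mm, rise 12 mm above it and leave 1.3 mm a side round a 90 x 62 mm board (long side along x). The long edges are free of pins within 30 mm of mid-length: room for fingers, 15 mm deep under the board.
- green_board: the green board to test, 90 x 62 mm, laminate 2 mm thick, parts up to 10 mm over it (only the laminate can be felt), about 60 g. Origin at centre, 2.2 mm under the laminate's underside; x along the 90 mm side to the white-socket end, z up. Its long edges overhang a foam block, 36 mm wide, 26 high, by 13 mm: grip across the 62 mm at mid-length. x starts within 0.4 rad of the robot's x.
- green_board_end (a point): middle of the green board's short edge at the white-socket end, on the laminate's upper face; in the nest it points to the gate (fixture +x).
- knob: red ball knob, 28 mm across, on the lever's end; origin at the ball's centre; it revolves freely on the lever. Lever pivot axis: parallel to the fixture's y, through (40.4, -130, 81.1) mm in the fixture's frame; ball centre 160 mm from it. With lever value q the ball is at pivot + 160 mm x (-sin(q - 0.40), 0, cos(q - 0.40)). 239 mm high at 0. Grip from above, fingers closing along fixture y.
- press_lever (a joint): spring-return lever on the fixture's right side (-y), 10 mm steel rod. 0 = up at its stop, leaning 0.40 rad back; grows as the knob is pulled forward (fixture -x) and down; stop at 1.8. It springs back when let go; about 5 to 12 N at the knob. The gate meets the board at about 1.05. Quadrant beside it: green band 1.28 to 1.54 rad (middle 1.41), red from 1.62.
- nest (a joint): downward travel of the sprung nest, m: 0 free, stop at 0.0075. Only the gate pressing on a board lowers it; about 4 mm with the lever in mid-green. Spring about 2 N/mm, 3 N to start.
- blue_board: another board, blue, 80 x 55 mm, on the other foam block; stays there. Origin as the green board's.
- multimeter: yellow hand-held meter, 146 x 68 x 45 mm, lying at the right; origin under its centre; leave it.
- flux_syringe: flux syringe with blue cap, 138 x 22 x 19 mm, lying at the right; origin under its centre; leave it.
- cutters: black-handled side cutters, 127 x 30 x 9 mm, behind the fixture; leave them.
- tweezers: steel tweezers, 119 x 13 x 8 mm, behind the fixture; leave them.
- tip_box: black block with copper-coloured soldering tips, 36 x 68 x 30 mm, at the left; leave it.
Things that resemble listed ones, but are neither listed nor needed, are in the scene too. Leave any brown look-alike of the green_board alone.

How it is judged:
On the way:
1. the green board lies fully down in the nest, the right way round, let go, with the lever still up (horizontal distance between green_board and nest_seat below 0.003 m and z of green_board in the frame of nest_seat between -0.005 and 0 m and angle between green_board's own z axis and vertical below 0.05 rad and angle between the x axis of green_board and the x axis of nest_seat, either way round below 0.07 rad and x of green_board_end in the frame of nest_seat above 0.03 m and contact force between the fingers and green_board below 0.05 N and value of joint press_lever below 0.3 rad), for 0.3 s.
At the end, for the whole second after the job is handed in: Lever held still by the fingers on its knob (over 1.5 N) in the green, 1.25 to 1.57 rad; nest pressed down 2.2 to 6.6 mm through the green board, which lies in it within 3 mm of centre, 0.05 rad of flat, 0.07 rad of square, right way round, not touched by the robot (value of joint press_lever between 1.25 and 1.57 rad and velocity of joint press_lever between -0.1 and 0.1 rad/s and value of joint nest between 0.0022 and 0.0066 m and contact force between the fingers and knob above 1.5 N and contact force between the arm and green_board below 0.05 N and horizontal distance between green_board and nest_seat below 0.003 m and z of green_board in the frame of nest_seat between -0.005 and 0 m and angle between green_board's own z axis and vertical below 0.05 rad and angle between the x axis of green_board and the x axis of nest_seat, either way round below 0.07 rad and x of green_board_end in the frame of nest_seat above 0.03 m); the arm keeps its last pose, push and grip.
It fails at once if the lever is pulled into the red (past 1.62 rad) (value of joint press_lever above 1.62 rad).
It fails at once if the blue board or a tool is disturbed by more than 30 mm (distance of any of blue_board, multimeter, flux_syringe, cutters, tweezers, tip_box from where it was at the start of the episode above 0.03 m).
It also fails if it takes over 58 s, if anything falls off the work surface, if the arm or the gripper's body presses on something with over 40 N, if the wrist force passes 120 N, or if a joint passes its speed limit or range.

ROBOT

A 6-joint arm with a two-finger parallel gripper is mounted at the origin on a cart in front of the work surface, level with it; the furniture and walls round the work are solid. World frame = base frame: x ahead of the robot, y to its left, z up, the work surface at z = 0. Lengths are in m, angles in rad, forces in N, time in s.
With the tool pointing down it reaches from about 0.325 to 1 m from the base axis. Payload 5.1 kg.
Tool frame: the origin (TCP) lies between the finger pads; the fingertips stand ahead of it and the grasp point (between the pads) lies 2 mm behind it (bot.tips_ahead is the z of the fingertips in the tool frame, in m); z points along the fingers, y is the line along which they close (so a half turn about z gives the same grasp; the last joint's range is limited). The gripper opens to 85 mm and grips with 20 to 120 N. Pads are 22 mm wide; open, the fingers measure 114 mm over their backs; the gripper's body (76 mm by 85 mm) begins 54 mm behind the grasp point. The pads swing forward as they close: fully open they stand 13 mm farther back than shut.
Start: joints at [-1.204, 0.124, 1.65, -0, 1.367, -0.083], TCP at [0.283, -0.585, 0.222] pointing down, gripper open.
Joint ranges: [-2.61, 2.61], [-1.02, 2.33], [0.03, 2.71], [-1.35, 4.49], [0.32, 2.68], [-2.91, 2.91]. Speed limits (rad/s): [2.57, 2.57, 3.14, 3.14, 3.14, 3.14].

INTERFACE

Orientations are given as a rotation vector (axis times angle).
In Python, from plant import bot gives the robot as it stands.
- The arm moves only by the tool play_rows, never from a script. Its argument "increments" is a list of rows, each an object with "dp": the shift along the tool's x, y, z normalised to -1 to 1, where 1 is 300 mm, a list of three; "rotation": the turn, a rotation vector about the tool's x, y, z normalised to -1 to 1, where 1 is pi/4 rad, a list of three; "jaw": the finger opening in mm, from 0 to 85.4. In form: [{"dp": [dx, dy, dz], "rotation": [ax, ay, az], "jaw": jaw}, ...]. A call has exactly 8 rows; each row is the pose to reach, as a shift and turn from the pose commanded when the call began, along the tool's axes at that moment; what a row does not reach only later rows make up. A row lasts 1/12 s, in which the tool goes at most 41.7 mm and 7.16 degrees, less where a joint would pass 70% of its speed; a pose out of reach is approached as far as the arm can. A call with a number of a shift or a turn outside -1 to 1 is refused whole. A call with a gripper value outside its range is refused whole. The fingers move at their own pace and stop on an object; "grip_force" is the grip in N (left out, the last holds). Time passes only in rows, so rows that repeat a pose let the fingers close, or fill a call up. It gives the time, the measured TCP pose, the force, the opening and the grip force at its end, in the units of the state.
- bot.get_state(): the state, without advancing time (a new reading comes with each control period).
- bot.grab_frame(name): name is "side" or "top" or "wrist"; returns the picture (420x560x3 uint8, blue, green, red); there is no depth.
- bot.camera_params(name): a dict with "vfov" (degrees; the focal length in pixels is half the picture's height over the tangent of half this angle, whatever the lens; pixels are square), "cx", "cy" (the principal point, pixels), "eye" and "orientation" of the camera in the world. Camera axes: x right, y down, z forward; pixel columns grow to the right and rows downward; lengths in m; the calibration is good to about 2 mm. The wrist camera is an equidistant fisheye: a pixel r from the principal point sees the ray r / f radians off the axis. A picture is of the moment at which its call begins: read the wrist's pose just before it. camera_params takes no time and is no camera call; for the wrist camera it gives the pose at the moment of the call.
- bot.hand_in(): hands the job in; it is judged then, once.
The state is a dict: "clock": time; "qpos": joint angles; "joint_velocities": joint speeds; "tau": joint torques, N m; "position": TCP position; "eef_rot": TCP orientation; "contact_force": force on the tool from outside, world axes, zero at the start; "torque": the same for the moment, N m; "width": opening from 0.0 (shut) to 1.0 (fully open); "finger_force": force on a finger pad.
Only numpy, scipy, OpenCV 4.12 (cv2) and the standard library are available. Lean on these libraries where they do the work, as an engineer would, in place of code of your own. Each camera call takes 0.05 s, during which the arm holds its last target. There are 200 camera calls.

## Working session

There is one attempt and no reset: what is moved stays moved. The work goes in short steps, Python scripts to look and compute and a tool call to move; the robot and the scene stay as the last step left them, time stands still between calls to the robot, and variables do not carry over. Pictures are saved under pics/ and viewed, at most 10 in all, crops included, and the job is handed in when it is done.

Besides the shell and the picture viewer there is one more tool, called after ">>>" as name(argument=value, ...) on one line, values as JSON. play_rows: Moves the arm, as the interface text tells. Scaled input: -1 to 1 covers 300 mm each way for a shift and pi/4 rad each way for a turn. Its arguments: {"type":"object","properties":{"increments":{"type":"array","items":{"type":"object","properties":{"dp":{"type":"array","items":{"type":"number"}},"rotation":{"type":"array","items":{"type":"number"}},"jaw":{"type":"number"}}}},"grip_force":{"type":"number"}},"required":["increments"]}

```bash
mkdir -p pics; ls
python3 - <<'E'
from plant import bot
import cv2,numpy as np
for n in("top","side"):
    f=bot.grab_frame(n); cv2.imwrite(f"pics/{n}0.png",f)
    print(n,bot.camera_params(n))
print(bot.get_state(),bot.tips_ahead)
print(bot.camera_params("wrist"))
a=cv2.imread("pics/top0.png");b=cv2.imread("pics/side0.png")
E
```

```text
pics
top {'vfov': 55.837419269473074, 'cx': 276.4033553963945, 'cy': 204.9444132646117, 'eye': array([0.36948107, 0.03634284, 1.38348578]), 'orientation': array([-2.11531414,  2.15551697, -0.19125629])}
side {'vfov': 44.65150196025161, 'cx': 278.39199776799455, 'cy': 210.417465088725, 'eye': array([ 0.55282448, -1.60625582,  1.28235666]), 'orientation': array([-2.18343066, -0.00561567, -0.02743114])}
{'clock': 0.1, 'qpos': array([-1.20359539e+00,  1.24484580e-01,  1.65158599e+00, -1.74249831e-05,
        1.36754834e+00, -8.26130684e-02]), 'joint_velocities': array([ 0.0001937 , -0.00055604, -0.00242359, -0.00041184, -0.00029937,
        0.00017153]), 'tau': array([ 1.10062389e-03, -4.24928677e+01, -3.66654754e+01, -3.07213702e-05,
        3.92969814e-03, -2.83244276e-06]), 'position': array([ 0.28236228, -0.58479431,  0.22031837]), 'eef_rot': array([-3.06051700e+00, -7.00183124e-01,  4.77598449e-04]), 'contact_force': array([-0.13952171,  0.33010391,  0.32631281]), 'torque': array([-0.03406884,  0.00575221, -0.00124712]), 'finger_force': 0.0, 'width': 1.0001039176768807} 0.017
{'vfov': 65.70646984690485, 'cx': 280.6241694436802, 'cy': 205.66077601273315, 'eye': array([ 0.35394019, -0.5516681 ,  0.37247272]), 'orientation': array([ 2.43043615, -1.52600096, -0.23992894])}
```

View pics/top0.png

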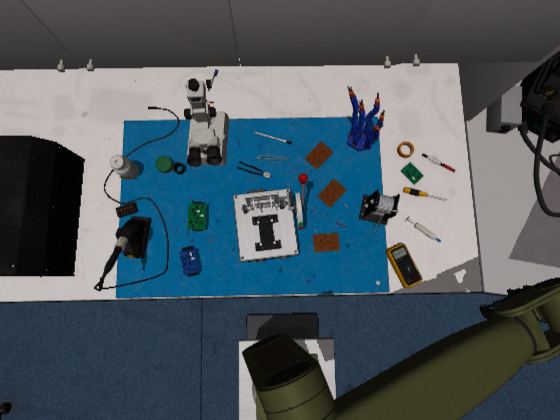

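View pics/side0.png

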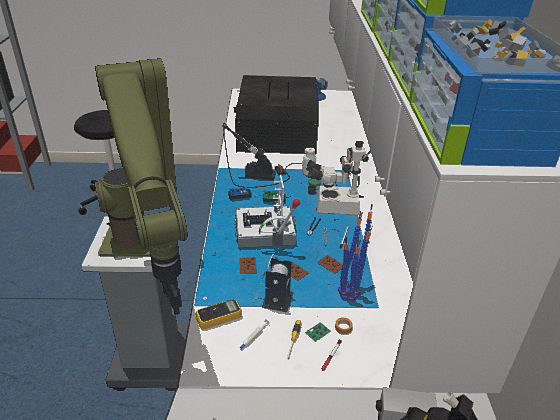

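The top view shows the fixture at (266,225), its knob at (303,178) and the gate end up (+x). Candidates for the green board:
- (198,215): green board with a foam block and white parts.
- (412,172): small green board flat on the bench, at the right.
- (163,164): round green spool.
- (319,154), (332,192), (326,242): brown look-alikes.

By the description I choose (198,215).

```bash
cat > h.py <<'E'
import numpy as np,cv2
from scipy.spatial.transform import Rotation as R
H,W=420,560
def ray(p,u,v,fish=False):
    f=H/2/np.tan(np.radians(p['vfov']/2)); d=np.array([(u-p['cx'])/f,(v-p['cy'])/f])
    if fish:
        r=np.hypot(*d); c=np.r_[d/max(r,1e-9)*np.sin(r),np.cos(r)]
    else: c=np.r_[d,1]
    return R.from_rotvec(p['orientation']).apply(c/np.linalg.norm(c))
def onz(p,u,v,z,fish=False):
    d=ray(p,u,v,fish); return p['eye']+d*(z-p['eye'][2])/d[2]
def proj(p,X,fish=False):
    f=H/2/np.tan(np.radians(p['vfov']/2)); c=R.from_rotvec(p['orientation']).inv().apply(np.array(X)-p['eye'])
    if fish:
        t=np.arctan2(np.hypot(c[0],c[1]),c[2]); k=t/np.hypot(c[0],c[1])
        return np.array([p['cx']+f*k*c[0],p['cy']+f*k*c[1]])
    return np.array([p['cx']+f*c[0]/c[2],p['cy']+f*c[1]/c[2]])
def cross(p1,a,f1,p2,b,f2):
    d1,d2=ray(p1,*a,f1),ray(p2,*b,f2)
    s=np.linalg.lstsq(np.c_[d1,-d2],p2['eye']-p1['eye'],rcond=None)[0]
    A,B=p1['eye']+s[0]*d1,p2['eye']+s[1]*d2
    return (A+B)/2,np.linalg.norm(A-B)
E
python3 - <<'E'
from h import *
from plant import bot
p=bot.camera_params("top");s=bot.camera_params("side")
a=cv2.imread("pics/top0.png");b=cv2.imread("pics/side0.png")
hsv=cv2.cvtColor(a,cv2.COLOR_BGR2HSV)
def rect(mask,x0,y0,x1,y1):
    m=np.zeros_like(mask);m[y0:y1,x0:x1]=mask[y0:y1,x0:x1]
    m=cv2.morphologyEx(m,cv2.MORPH_CLOSE,np.ones((5,5)))
    c=max(cv2.findContours(m,0,2)[0],key=cv2.contourArea);return cv2.minAreaRect(c)
g=rect(cv2.inRange(hsv,(50,80,30),(88,255,255)),180,190,220,245)
print('green',g,onz(p,*g[0],.03),[onz(p,*q,.03)[:2].round(3).tolist() for q in cv2.boxPoints(g)])
bl=rect(cv2.inRange(hsv,(105,150,30),(125,255,255)),175,240,210,280); print('blue',bl,onz(p,*bl[0],.03))
w=rect(cv2.inRange(hsv,(0,0,150),(180,50,255)),228,180,300,268)
print('fix',w,[onz(p,*q,.058)[:2].round(3).tolist() for q in cv2.boxPoints(w)],onz(p,*w[0],.058))
def red(im,x0,y0,x1,y1):
    h=cv2.cvtColor(im,cv2.COLOR_BGR2HSV);m=cv2.inRange(h,(0,150,90),(8,255,255))|cv2.inRange(h,(172,150,90),(180,255,255))
    y,x=np.nonzero(m[y0:y1,x0:x1]);return x.mean()+x0,y.mean()+y0,len(x)
k1=red(a,290,165,320,190);k2=red(b,285,190,310,215)
print('knob',k1,k2,cross(p,k1[:2],False,s,k2[:2],False), onz(p,*k1[:2],.239))
cv2.imwrite("pics/c1.png",cv2.resize(a[165:285,165:325],None,fx=5,fy=5,interpolation=cv2.INTER_CUBIC))
E
```

```text
green ((196.46302795410156, 216.09144592285156), (17.902568817138672, 26.94742202758789), 3.5763344764709473) [0.56925181 0.29981148 0.03      ] [[0.525, 0.333], [0.619, 0.329], [0.614, 0.267], [0.52, 0.271]]
blue ((187.70462036132812, 261.69915771484375), (24.932687759399414, 19.085433959960938), 79.2156982421875) [0.41415074 0.32702671 0.03      ]
fix ((269.3658752441406, 223.7926788330078), (65.92762756347656, 65.48590087890625), 83.6598129272461) [[0.637, 0.171], [0.658, -0.052], [0.435, -0.07], [0.415, 0.147]] [0.53439793 0.04890128 0.058     ]
knob (np.float64(302.5925925925926), np.float64(177.59259259259258), 54) (np.float64(295.3404255319149), np.float64(202.87234042553192), 47) (array([ 0.64931291, -0.05467446,  0.2272619 ]), np.float64(0.00304176631287737)) [ 0.64801423 -0.05363303  0.239     ]
```

View pics/c1.png

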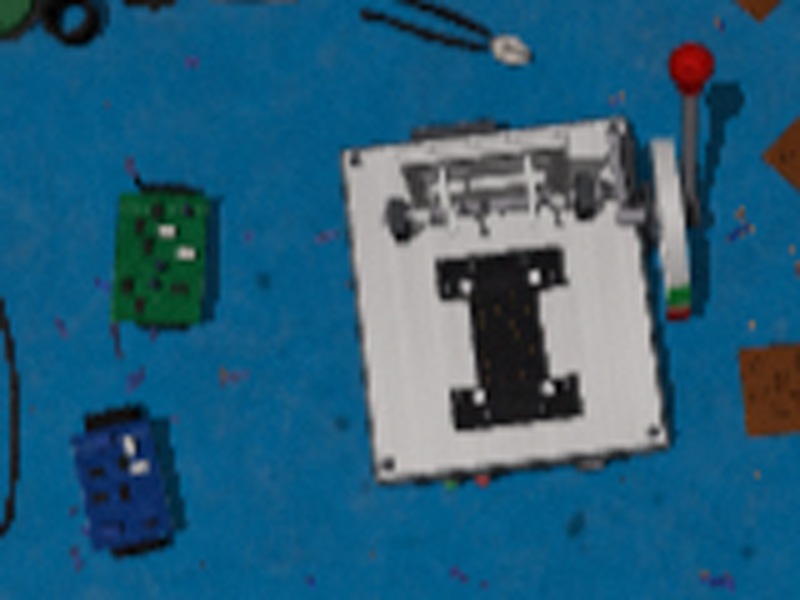

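The crop confirms the choice. The green board is at crop (161,258), about (0.569, 0.300) m, with its white sockets at (167,231) and (186,254) towards +x. The nest's black H is at (508,340) and the red knob at (692,68). Next I plan the approach with the wrist camera.

```bash
cat >> h.py <<'E'
def tool(yaw): # down-pointing, tool x axis at yaw
    return R.from_euler('z',yaw)*R.from_euler('x',np.pi)
def plan(cur_p,cur_r,tp,yaw):
    r0=cur_r if isinstance(cur_r,R) else R.from_rotvec(cur_r)
    dp=r0.inv().apply(np.array(tp)-cur_p)/.3; ro=(r0.inv()*tool(yaw)).as_rotvec()/(np.pi/4)
    print('dp',dp.round(4).tolist(),'rot',ro.round(4).tolist(),'mm',round(300*np.linalg.norm(dp)),'deg',(45*np.linalg.norm(ro)).round(1))
E
python3 - <<'E'
from h import *
from plant import bot
s=bot.get_state();c=bot.camera_params("wrist")
r=R.from_rotvec(s['eef_rot']); print(r.as_matrix().round(3)); print('yaw',np.arctan2(*r.as_matrix()[[1,0],0]))
print('cam in tool',r.inv().apply(c['eye']-s['position']),(r.inv()*R.from_rotvec(c['orientation'])).as_matrix().round(3))
plan(s['position'],s['eef_rot'],[.30,-.5,.36],0.44)
plan(np.array([.30,-.50,.36]),tool(.44),[.45,-.24,.37],0.25)
E
```

```text
[[ 0.901  0.435 -0.001]
 [ 0.435 -0.901  0.002]
 [ 0.    -0.002 -1.   ]]
yaw 0.4498173843586322
cam in tool [ 0.07888398  0.00098368 -0.15214481] [[-0.001 -0.952 -0.305]
 [ 1.    -0.001  0.001]
 [-0.001 -0.305  0.952]]
dp [0.1759, -0.2299, -0.4651] rot [-0.0026, -0.0002, 0.0125] mm 164 deg 0.6
dp [0.8215, -0.5711, -0.0333] rot [-0.0, -0.0, 0.2419] mm 300 deg 10.9
```

Run:
```python
from h import *
w=[([.283,-.585,.222],.4498),([.33,-.50,.38],1.2),([.40,-.26,.38],1.95),([.43,-.02,.38],2.6),([.54,.2,.34],3.1416)]
for a,b in zip(w,w[1:]): plan(np.array(a[0]),tool(a[1]),*b)
```

```text
dp [0.2643, -0.187, -0.5267] rot [0.0, 0.0, -0.9552] mm 185 deg 43.0
dp [0.8302, -0.0724, -0.0] rot [0.0, 0.0, -0.9549] mm 250 deg 43.0
dp [0.7061, 0.389, 0.0] rot [-0.0, 0.0, -0.8276] mm 242 deg 37.2
dp [0.0638, 0.8174, 0.1333] rot [0.0, 0.0, -0.6896] mm 249 deg 31.0
```

>>> play_rows(increments=[{"dp":[0.264,-0.187,-0.527],"rotation":[0,0,-0.955],"jaw":85},{"dp":[0.264,-0.187,-0.527],"rotation":[0,0,-0.955],"jaw":85},{"dp":[0.264,-0.187,-0.527],"rotation":[0,0,-0.955],"jaw":85},{"dp":[0.264,-0.187,-0.527],"rotation":[0,0,-0.955],"jaw":85},{"dp":[0.264,-0.187,-0.527],"rotation":[0,0,-0.955],"jaw":85},{"dp":[0.264,-0.187,-0.527],"rotation":[0,0,-0.955],"jaw":85},{"dp":[0.264,-0.187,-0.527],"rotation":[0,0,-0.955],"jaw":85},{"dp":[0.264,-0.187,-0.527],"rotation":[0,0,-0.955],"jaw":85}])

```text
clock: 0.77
position: [0.3294, -0.5001, 0.3788]
eef_rot: [-2.595, -1.769, -0.0]
contact_force: [0.2, 0.0, -0.3]
width: 0.995
finger_force: 0.0
```

>>> play_rows(increments=[{"dp":[0.83,-0.072,0],"rotation":[0,0,-0.955],"jaw":85},{"dp":[0.83,-0.072,0],"rotation":[0,0,-0.955],"jaw":85},{"dp":[0.83,-0.072,0],"rotation":[0,0,-0.955],"jaw":85},{"dp":[0.83,-0.072,0],"rotation":[0,0,-0.955],"jaw":85},{"dp":[0.83,-0.072,0],"rotation":[0,0,-0.955],"jaw":85},{"dp":[0.83,-0.072,0],"rotation":[0,0,-0.955],"jaw":85},{"dp":[0.83,-0.072,0],"rotation":[0,0,-0.955],"jaw":85},{"dp":[0.83,-0.072,0],"rotation":[0,0,-0.955],"jaw":85}])

```text
clock: 1.43
position: [0.3998, -0.2589, 0.3782]
eef_rot: [-1.761, -2.599, 0.0]
contact_force: [-0.1, -0.4, 0.4]
width: 1.0
finger_force: 0.0
```

>>> play_rows(increments=[{"dp":[0.706,0.389,0],"rotation":[0,0,-0.828],"jaw":85},{"dp":[0.706,0.389,0],"rotation":[0,0,-0.828],"jaw":85},{"dp":[0.706,0.389,0],"rotation":[0,0,-0.828],"jaw":85},{"dp":[0.706,0.389,0],"rotation":[0,0,-0.828],"jaw":85},{"dp":[0.706,0.389,0],"rotation":[0,0,-0.828],"jaw":85},{"dp":[0.706,0.389,0],"rotation":[0,0,-0.828],"jaw":85},{"dp":[0.706,0.389,0],"rotation":[0,0,-0.828],"jaw":85},{"dp":[0.706,0.389,0],"rotation":[0,0,-0.828],"jaw":85}])

```text
clock: 2.1
position: [0.4298, -0.0203, 0.3784]
eef_rot: [-0.84, -3.025, 0.001]
contact_force: [0.3, 0.3, -0.3]
width: 0.995
finger_force: 0.0
```

Run:
```python
from h import *
from plant import bot
import pickle
c=bot.camera_params("wrist");f=bot.grab_frame("wrist");cv2.imwrite("pics/w1.png",f);pickle.dump(c,open("w1.pkl","wb"));print(c['eye'])
```

```text
[0.36414978 0.01946599 0.53064041]
```

>>> play_rows(increments=[{"dp":[0.064,0.817,0.133],"rotation":[0,0,-0.69],"jaw":85},{"dp":[0.064,0.817,0.133],"rotation":[0,0,-0.69],"jaw":85},{"dp":[0.064,0.817,0.133],"rotation":[0,0,-0.69],"jaw":85},{"dp":[0.064,0.817,0.133],"rotation":[0,0,-0.69],"jaw":85},{"dp":[0.064,0.817,0.133],"rotation":[0,0,-0.69],"jaw":85},{"dp":[0.064,0.817,0.133],"rotation":[0,0,-0.69],"jaw":85},{"dp":[0.064,0.817,0.133],"rotation":[0,0,-0.69],"jaw":85},{"dp":[0.064,0.817,0.133],"rotation":[0,0,-0.69],"jaw":85}])

```text
clock: 2.82
position: [0.5405, 0.1984, 0.3369]
eef_rot: [-0.003, -3.137, 0.003]
contact_force: [0.1, -1.4, -1.3]
width: 0.997
finger_force: 0.0
```

Run:
```python
from h import *
from plant import bot
import pickle
c=bot.camera_params("wrist");f=bot.grab_frame("wrist");cv2.imwrite("pics/w2.png",f);pickle.dump(c,open("w2.pkl","wb"));print(c['eye'])
cv2.imwrite("pics/w12.png",cv2.resize(np.hstack([cv2.imread("pics/w1.png"),f]),None,fx=.71,fy=.71,interpolation=cv2.INTER_AREA))
hsv=cv2.cvtColor(f,cv2.COLOR_BGR2HSV);m=cv2.morphologyEx(cv2.inRange(hsv,(50,80,30),(88,255,255)),cv2.MORPH_CLOSE,np.ones((9,9)))
for q in sorted(cv2.findContours(m,0,2)[0],key=cv2.contourArea)[-3:]: print(cv2.contourArea(q),cv2.minAreaRect(q))
```

```text
[0.46401824 0.19826497 0.48935411]
80.5 ((89.60000610351562, 165.30001831054688), (8.497057914733887, 14.310833930969238), 26.56505012512207)
183.5 ((414.0328063964844, 279.63934326171875), (25.607376098632812, 11.267245292663574), 50.194427490234375)
2338.5 ((349.5004577636719, 179.1618194580078), (41.456581115722656, 60.529541015625), 5.04245138168335)
```

View pics/w12.png

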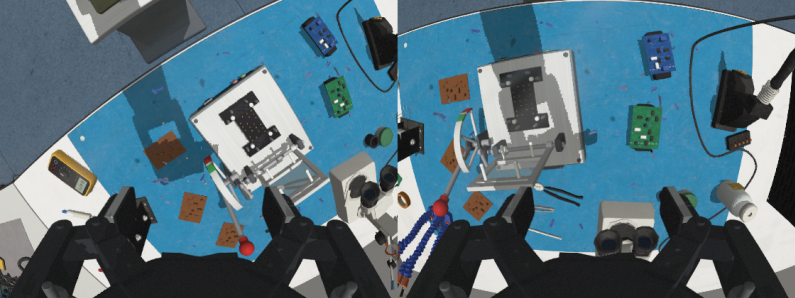

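Run:
```python
from h import *
import pickle
c=pickle.load(open("w2.pkl","rb"));f=cv2.imread("pics/w2.png");hsv=cv2.cvtColor(f,cv2.COLOR_BGR2HSV)
m=cv2.inRange(hsv,(50,80,30),(88,255,255));m[:, :300]=0;m[:,400:]=0;m[230:]=0
m=cv2.morphologyEx(m,cv2.MORPH_CLOSE,np.ones((9,9)))
q=max(cv2.findContours(m,0,2)[0],key=cv2.contourArea)[:,0]
P=np.array([onz(c,*x,.0302,True)[:2] for x in q])
r=cv2.minAreaRect((P*1e3).astype(np.float32));print('green',r)
ws=cv2.inRange(hsv,(0,0,190),(180,40,255))[150:215,320:380];n,l,st,ce=cv2.connectedComponentsWithStats(ws)
print([(st[i,4],onz(c,*(ce[i]+[320,150]),.036,True)[:2].round(3).tolist()) for i in range(1,n)])
# knob
k=cv2.inRange(hsv,(0,150,90),(8,255,255))|cv2.inRange(hsv,(172,150,90),(180,255,255))
k[:250]=0;k[:,100:]=0
y,x=np.nonzero(k);kp=(x.mean(),y.mean());K=onz(c,*kp,.239,True);print('knob',kp,len(x),K)
for yaw in(.09,.11,.13):
    Rz=R.from_euler('z',yaw);o=K-Rz.apply([.1027,-.13,.239]);print(yaw,o)
Rz=R.from_euler('z',.11);o=K-Rz.apply([.1027,-.13,.239])
s=4;x0,y0=85,50;im=cv2.resize(f[y0:y0+150,x0:x0+200],None,fx=s,fy=s,interpolation=cv2.INTER_CUBIC)
def dot(X,col): 
    u=(proj(c,X,True)-[x0,y0]+.5)*s;cv2.drawMarker(im,tuple(int(v) for v in u),col,0,12,1)
for a in(-.115,.115):
    for b in(-.1,.1): dot(o+Rz.apply([a,b,.058]),(255,0,255))
for a in(-.045,.045):
    for b in(-.031,.031): dot(o+Rz.apply([a-.03,b,.079]),(0,255,255))
cv2.imwrite("pics/c2.png",im)
for y in(-.042,.042):
    for z in(.017,.004): 
        from h import R as RR
        T=tool(np.pi);print(y,z,[proj(c,np.array([.5405,.1984,.3369])+T.apply([xx,y,z]),True).round(0).tolist() for xx in(.011,-.011)])
```

```text
green ((569.4735717773438, 297.7151184082031), (62.02130889892578, 91.46524047851562), 86.58467864990234)
[(np.int32(31), [0.572, 0.279]), (np.int32(28), [0.587, 0.292])]
knob (np.float64(51.300970873786405), np.float64(306.25436893203886)) 515 [ 0.66546329 -0.06949475  0.239     ]
0.09 [0.55149474 0.05074858 0.        ]
0.11 [0.54911282 0.04844532 0.        ]
0.13 [0.54677745 0.04609487 0.        ]
-0.042 0.017 [[208.0, 226.0], [211.0, 260.0]]
-0.042 0.004 [[203.0, 235.0], [207.0, 271.0]]
0.042 0.017 [[356.0, 226.0], [353.0, 260.0]]
0.042 0.004 [[361.0, 234.0], [357.0, 271.0]]
```

View pics/c2.png

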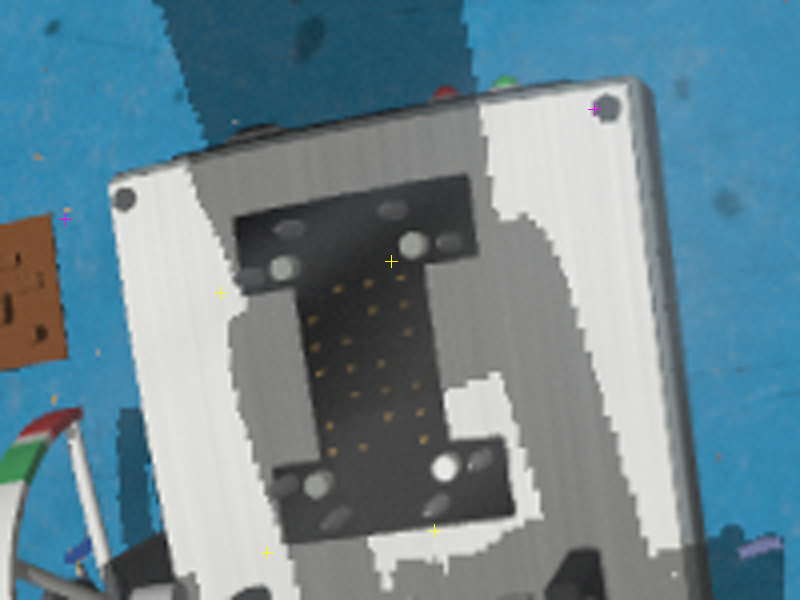

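The crop shows the nest clearly:
- Stand-offs at (283,267), (413,244), (317,484) and (445,466).
- Eight pins around them.
- Box corners at (110,183) and (645,80).

My first overlay was off because red parts of the third-hand tool contaminated the knob mask.

Run:
```python
from h import *
import pickle
c=pickle.load(open("w2.pkl","rb"))
g=lambda x,y,z:onz(c,x/4+85-.5,y/4+50-.5,z,True)
S=np.array([g(*q,.079) for q in[(283,267),(413,244),(317,484),(445,466)]])[:,:2]
print('standoffs',S.round(4).tolist(),S.mean(0))
P=np.array([g(*q,.087) for q in[(289,228),(392,209),(251,278),(449,241),(285,484),(480,459),(337,517),(436,504)]])[:,:2]
print('pins',P.mean(0),cv2.minAreaRect((P*1e3).astype(np.float32)))
def yaw(v): return np.arctan2(v[1],v[0])
print('yaw',[yaw(S[2]-S[0]),yaw(S[3]-S[1]),yaw(S[1]-S[0])-np.pi/2,yaw(S[3]-S[2])-np.pi/2], [yaw(P[6]-P[0]),yaw(P[7]-P[1]),yaw(P[4]-P[2]),yaw(P[5]-P[3]),yaw(P[1]-P[0])-np.pi/2,yaw(P[7]-P[6])-np.pi/2])
A,B=g(110,183,.058),g(645,80,.058);print('front',A,B,np.linalg.norm(A-B),yaw((B-A))-np.pi/2)
# knob from w1/w2 
ks=[]
for n,(u,v) in(("w1",(246/.71,249/.71)),("w2",((440-398)/.71,209/.71))):
    cc=pickle.load(open(n+".pkl","rb"));f=cv2.imread(f"pics/{n}.png");h=cv2.cvtColor(f,cv2.COLOR_BGR2HSV)
    m=cv2.inRange(h,(0,150,90),(8,255,255))|cv2.inRange(h,(172,150,90),(180,255,255))
    k=np.zeros_like(m);cv2.circle(k,(int(u),int(v)),17,255,-1);y,x=np.nonzero(m&k);ks.append((cc,(x.mean(),y.mean())));print(n,ks[-1][1],len(x))
print(cross(ks[0][0],ks[0][1],True,ks[1][0],ks[1][1],True))
plan(np.array([.54,.2,.34]),tool(np.pi),[.568,.298,.12],np.pi+.0)
```

```text
standoffs [[0.4706, 0.0329], [0.466, 0.0785], [0.544, 0.0401], [0.5391, 0.0858]] [0.50490755 0.05931003]
pins [0.50408389 0.06187088] ((503.99908447265625, 62.09166717529297), (96.33403778076172, 68.58416748046875), 5.860569000244141)
yaw [np.float64(0.09817990382244281), np.float64(0.10023530663243554), np.float64(0.10135055835312201), np.float64(0.10759767859141034)] [np.float64(0.1097371872860136), np.float64(0.10370111622484911), np.float64(0.10328608858387445), np.float64(0.10228619949972402), np.float64(0.10126237678056649), np.float64(0.10539586923938349)]
front [ 0.43470753 -0.0435561   0.058     ] [0.4144419  0.15184387 0.058     ] 0.19644807293085922 0.10334407785859212
w1 (np.float64(346.38992042440316), np.float64(347.50397877984085)) 377
w2 (np.float64(59.18276762402089), np.float64(292.58746736292426)) 383
(array([ 0.64941176, -0.05691089,  0.22880237]), np.float64(0.0029650415345862714))
dp [-0.0933, 0.3267, 0.7333] rot [0.0, 0.0, 0.0] mm 242 deg 0.0
```

>>> play_rows(increments=[{"dp":[-0.049,0.163,0.333],"rotation":[0,0,0.076],"jaw":85},{"dp":[-0.098,0.326,0.667],"rotation":[0,0,0.076],"jaw":85},{"dp":[-0.098,0.326,0.667],"rotation":[0,0,0.076],"jaw":85},{"dp":[-0.098,0.326,0.667],"rotation":[0,0,0.076],"jaw":85},{"dp":[-0.098,0.326,0.667],"rotation":[0,0,0.076],"jaw":85},{"dp":[-0.098,0.326,0.667],"rotation":[0,0,0.076],"jaw":85},{"dp":[-0.098,0.326,0.667],"rotation":[0,0,0.076],"jaw":85},{"dp":[-0.098,0.326,0.667],"rotation":[0,0,0.076],"jaw":85}])

```text
clock: 3.53
position: [0.5695, 0.2955, 0.1403]
eef_rot: [-0.096, -3.14, 0.001]
contact_force: [1.0, -0.1, 0.5]
width: 0.999
finger_force: 0.0
```

Run:
```python
from h import *
from plant import bot
import pickle
s=bot.get_state();c=bot.camera_params("wrist");f=bot.grab_frame("wrist");cv2.imwrite("pics/w3.png",f);pickle.dump((c,s),open("w3.pkl","wb"));print(s['position'],s['eef_rot'])
hsv=cv2.cvtColor(f,cv2.COLOR_BGR2HSV)
m=cv2.inRange(hsv,(50,80,30),(88,255,255))
m=cv2.morphologyEx(m,cv2.MORPH_CLOSE,np.ones((15,15)))
q=max(cv2.findContours(m,0,2)[0],key=cv2.contourArea)[:,0]
P=np.array([onz(c,*x,.0302,True)[:2] for x in q])
print(cv2.minAreaRect((P*1e3).astype(np.float32)))
r=R.from_rotvec(s['eef_rot'])
for y in(-.0425,.0425):
  for z in(.017,.004):
    for xx in(.011,-.011):
      u=proj(c,s['position']+r.apply([xx,y,z]),True);cv2.drawMarker(f,tuple(int(v) for v in u),(0,255,255) if z>.01 else (255,0,255),0,8,1)
cv2.imwrite("pics/c3.png",f)
```

```text
[0.56945155 0.29554993 0.14025411] [-9.58496968e-02 -3.14000956e+00  1.14588482e-03]
((569.1641235351562, 298.7530517578125), (61.62815856933594, 89.90321350097656), 87.33491516113281)
```

View pics/c3.png

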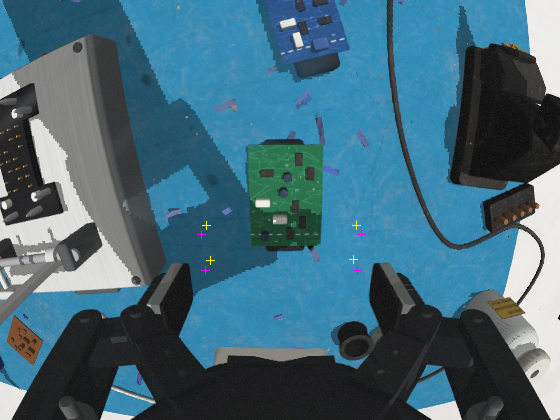

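The view shows the green board under the gripper at (285,195), with its white sockets at the lower (+x) end. The finger tips appear at (190,265) and (372,265), farther back than I predicted, so I'll work out where they are.

Run:
```python
from h import *
import pickle
from plant import bot
c,s=pickle.load(open("w3.pkl","rb"));r=R.from_rotvec(s['eef_rot'])
e=r.inv().apply(c['eye']-s['position'])
for u in[(190,265),(190,322),(372,265),(374,322)]:
    d=r.inv().apply(ray(c,*u,True))
    for xx in (.011,-.011):
        t=(xx-e[0])/d[0]; print(u,xx,(e+t*d).round(4))
    y=.0425*np.sign(u[0]-280)
    t=(y-e[1])/d[1]; print('   at y',(e+t*d).round(4))
print(bot.tips_ahead,e)
```

```text
(190, 265) 0.011 [ 0.011  -0.04   -0.0304]
(190, 265) -0.011 [-0.011  -0.0532  0.01  ]
   at y [ 0.0069 -0.0425 -0.0228]
(190, 322) 0.011 [ 0.011  -0.0301 -0.0699]
(190, 322) -0.011 [-0.011  -0.0399 -0.0426]
   at y [-0.0167 -0.0425 -0.0355]
(372, 265) 0.011 [ 0.011   0.0391 -0.0305]
(372, 265) -0.011 [-0.011   0.0523  0.01  ]
   at y [ 0.0053  0.0425 -0.02  ]
(374, 322) 0.011 [ 0.011   0.0298 -0.07  ]
(374, 322) -0.011 [-0.011   0.0399 -0.0427]
   at y [-0.0167  0.0425 -0.0357]
0.017 [ 0.07717954 -0.00052101 -0.15211903]
```

>>> play_rows(increments=[{"dp":[0,0.003,0.1],"rotation":[0,0,0],"jaw":72},{"dp":[0,0.003,0.2],"rotation":[0,0,0],"jaw":72},{"dp":[0,0.003,0.2],"rotation":[0,0,0],"jaw":72},{"dp":[0,0.003,0.2],"rotation":[0,0,0],"jaw":72},{"dp":[0,0.003,0.2],"rotation":[0,0,0],"jaw":72},{"dp":[0,0.003,0.2],"rotation":[0,0,0],"jaw":72},{"dp":[0,0.003,0.2],"rotation":[0,0,0],"jaw":72},{"dp":[0,0.003,0.2],"rotation":[0,0,0],"jaw":72}])

```text
clock: 4.25
position: [0.57, 0.2985, 0.0818]
eef_rot: [0.093, 3.137, 0.002]
contact_force: [0.1, 0.7, 0.3]
width: 0.847
finger_force: 0.0
```

Run:
```python
from h import *
from plant import bot
s=bot.get_state();print(s['position'],s['eef_rot'],s['width'])
w=bot.grab_frame("wrist");p=bot.camera_params("side");f=bot.grab_frame("side");cw=bot.camera_params("wrist")
cv2.imwrite("pics/w4.png",w);cv2.imwrite("pics/s4.png",f)
r=R.from_rotvec(s['eef_rot']);u0=proj(p,s['position']).astype(int);print(u0)
x0,y0=u0[0]-35,u0[1]-45
im=cv2.resize(f[y0:y0+84,x0:x0+70],None,fx=5,fy=5,interpolation=cv2.INTER_CUBIC)
for y in(-.036,.036):
  for z,c in((.017,(0,255,255)),(.004,(255,0,255)),(-.02,(255,255,255))):
    u=proj(p,s['position']+r.apply([-.011,y,z]));cv2.drawMarker(im,tuple(int(v) for v in (u-[x0,y0]+.5)*5),c,0,8,1)
cv2.imwrite("pics/c4.png",np.hstack([im,w[200:410,150:430][:, :].repeat(2,0).repeat(2,1)[:420,:445]]))
```

```text
[0.57001464 0.29850974 0.08176456] [9.28691373e-02 3.13731858e+00 2.03533255e-03] 0.84662235569587
[273 184]
```

View pics/c4.png

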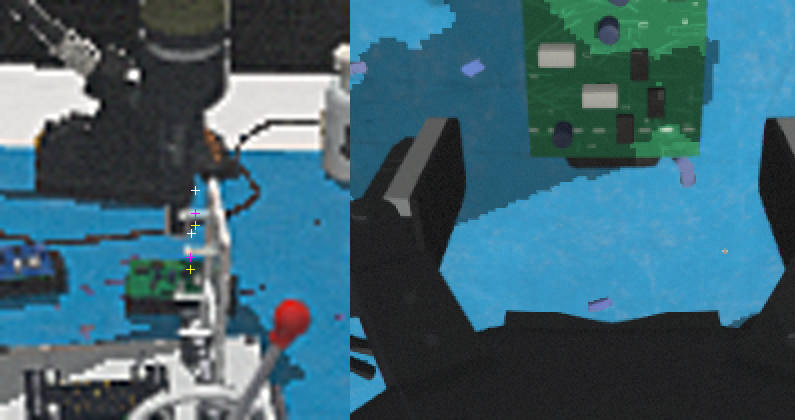

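The side view is blocked by the gate. The wrist view suggests the tips lie nearer the hand than documented. Going down to TCP z = 0.03 m is safe under either reading, so I'll do that and look again.

>>> play_rows(increments=[{"dp":[0.001,0.001,0.06],"rotation":[0,0,0],"jaw":72},{"dp":[0.001,0.001,0.12],"rotation":[0,0,0],"jaw":72},{"dp":[0.001,0.001,0.165],"rotation":[0,0,0],"jaw":72},{"dp":[0.001,0.001,0.165],"rotation":[0,0,0],"jaw":72},{"dp":[0.001,0.001,0.165],"rotation":[0,0,0],"jaw":72},{"dp":[0.001,0.001,0.165],"rotation":[0,0,0],"jaw":72},{"dp":[0.001,0.001,0.165],"rotation":[0,0,0],"jaw":72},{"dp":[0.001,0.001,0.165],"rotation":[0,0,0],"jaw":72}])

```text
clock: 5.02
position: [0.5695, 0.2988, 0.0315]
eef_rot: [0.093, 3.138, 0.001]
contact_force: [-0.2, -0.6, 0.2]
width: 0.842
finger_force: 0.0
```

Run:
```python
from h import *
from plant import bot
import pickle
s=bot.get_state();c=bot.camera_params("wrist");print(s['position'],s['width'],s['contact_force'])
w=bot.grab_frame("wrist");t=bot.grab_frame("side");cv2.imwrite("pics/w5.png",w);pickle.dump((c,s),open("w5.pkl","wb"))
cv2.imwrite("pics/c5.png",w[100:420,100:460].repeat(2,0).repeat(2,1)[:600])
```

```text
[0.56953223 0.29882297 0.03151235] 0.8424305786825171 [-0.15312398 -0.59642349  0.23364374]
```

View pics/c5.png

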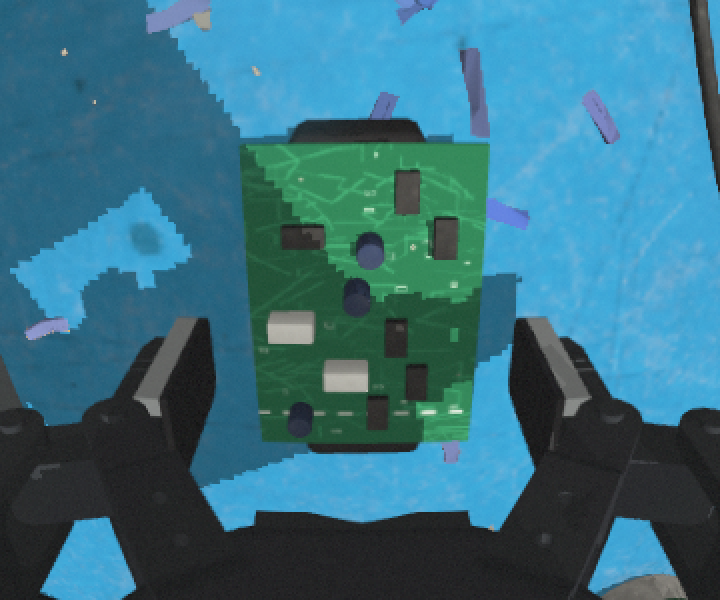

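The board is centred at crop (367,290) and the fingers straddle it at (213,320) and (513,320). The depth of the tips is still ambiguous, so I'll close gently and feel for the laminate.

>>> play_rows(increments=[{"dp":[0,0,0],"rotation":[0,0,0],"jaw":66},{"dp":[0,0,0],"rotation":[0,0,0],"jaw":64},{"dp":[0,0,0],"rotation":[0,0,0],"jaw":62},{"dp":[0,0,0],"rotation":[0,0,0],"jaw":60},{"dp":[0,0,0],"rotation":[0,0,0],"jaw":58},{"dp":[0,0,0],"rotation":[0,0,0],"jaw":56},{"dp":[0,0,0],"rotation":[0,0,0],"jaw":56},{"dp":[0,0,0],"rotation":[0,0,0],"jaw":56}], grip_force=25)

```text
clock: 5.78
position: [0.5686, 0.2984, 0.0301]
eef_rot: [-0.093, -3.14, 0.0]
contact_force: [0.0, -0.0, -0.2]
width: 0.655
finger_force: 0.0
```

No contact at 56 mm, so the pads are above the laminate, as the picture suggested. I'll open again and go lower; this gives 22 mm of safe descent.

>>> play_rows(increments=[{"dp":[0,0,0],"rotation":[0,0,0],"jaw":72},{"dp":[0,0,0],"rotation":[0,0,0],"jaw":72},{"dp":[0,0,0],"rotation":[0,0,0],"jaw":72},{"dp":[0,0,0.025],"rotation":[0,0,0],"jaw":72},{"dp":[0,0,0.05],"rotation":[0,0,0],"jaw":72},{"dp":[0,0,0.075],"rotation":[0,0,0],"jaw":72},{"dp":[0,0,0.075],"rotation":[0,0,0],"jaw":72},{"dp":[0,0,0.075],"rotation":[0,0,0],"jaw":72}])

```text
clock: 6.45
position: [0.5677, 0.298, 0.0062]
eef_rot: [-0.093, -3.138, 0.002]
contact_force: [-0.6, -0.8, -0.4]
width: 0.842
finger_force: 0.0
```

Run:
```python
from h import *
from plant import bot
import pickle
s=bot.get_state();c=bot.camera_params("wrist");print(s['position'],s['width'],s['contact_force'])
w=bot.grab_frame("wrist");cv2.imwrite("pics/w6.png",w);pickle.dump((c,s),open("w6.pkl","wb"))
hsv=cv2.cvtColor(w,cv2.COLOR_BGR2HSV)
m=cv2.inRange(hsv,(50,80,30),(88,255,255));m=cv2.morphologyEx(m,cv2.MORPH_CLOSE,np.ones((21,21)))
q=max(cv2.findContours(m,0,2)[0],key=cv2.contourArea)[:,0]
P=np.array([onz(c,*x,.0302,True)[:2] for x in q]);print(cv2.minAreaRect((P*1e3).astype(np.float32)))
# finger inner edges along row scans: dark columns
g=cv2.cvtColor(w,cv2.COLOR_BGR2GRAY)
for v in range(240,320,8):
    blk=hsv[v,:,2]; grn=m[v]>0; xs=np.nonzero(grn)[0]
    bb=(hsv[v,:,1]<90)|(blk<50)
    L=[x for x in range(120,xs.min() if len(xs) else 280) if bb[x]];Rr=[x for x in range(xs.max()+1 if len(xs) else 280,440) if bb[x]]
    print(v,(xs.min(),xs.max()) if len(xs) else None,L[-1] if L else None,Rr[0] if Rr else None)
```

```text
[0.56772056 0.29800451 0.00615592] 0.842276947487532 [-0.57458068 -0.84848733 -0.44962742]
((568.2638549804688, 299.00897216796875), (60.93143844604492, 88.98332214355469), 86.76605987548828)
240 (np.int64(215), np.int64(353)) None None
248 (np.int64(216), np.int64(353)) None None
256 (np.int64(217), np.int64(352)) None None
264 (np.int64(217), np.int64(351)) 204 357
272 (np.int64(218), np.int64(350)) 204 357
280 (np.int64(219), np.int64(349)) 205 356
288 (np.int64(220), np.int64(348)) 207 355
296 (np.int64(220), np.int64(347)) 206 355
304 (np.int64(221), np.int64(347)) 204 358
312 (np.int64(222), np.int64(345)) 201 361
```

Run:
```python
from h import *
import pickle
c,s=pickle.load(open("w6.pkl","rb"))
for z in(.020,.03,.04): print(z,[onz(c,*u,z,True)[:2].round(4).tolist() for u in((204,261),(357,261),(207,290),(355,290),(206,298))])
w=cv2.imread("pics/w6.png");cv2.imwrite("pics/c6.png",w[190:340,160:400].repeat(3,0).repeat(3,1))
```

```text
0.02 [[0.561, 0.2604], [0.5654, 0.3347], [0.5778, 0.2592], [0.5822, 0.3344], [0.5827, 0.2578]]
0.03 [[0.556, 0.2634], [0.56, 0.3324], [0.5715, 0.2623], [0.5756, 0.3321], [0.5761, 0.261]]
0.04 [[0.5509, 0.2664], [0.5546, 0.33], [0.5652, 0.2654], [0.569, 0.3298], [0.5695, 0.2643]]
```

View pics/c6.png

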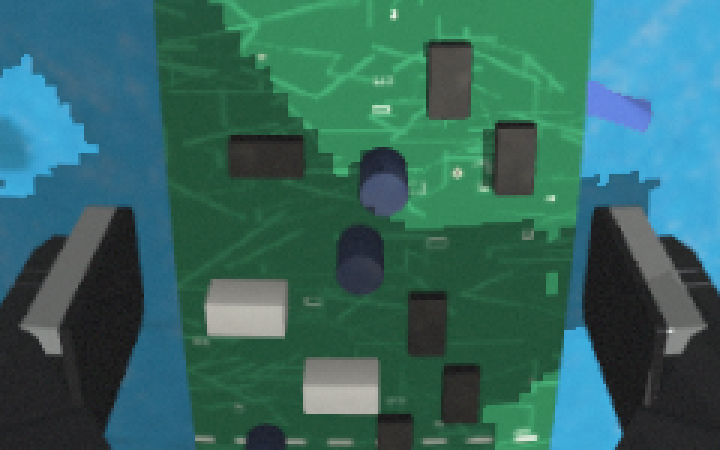

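The tips now line up with the laminate: crop left tip (130,208), right tip (597,208), board edges at (175,230) and (580,230). I'll go 6 mm lower and close.

>>> play_rows(increments=[{"dp":[-0.002,0.003,0.02],"rotation":[0,0,0],"jaw":72},{"dp":[-0.002,0.003,0.02],"rotation":[0,0,0],"jaw":68},{"dp":[-0.002,0.003,0.02],"rotation":[0,0,0],"jaw":65},{"dp":[-0.002,0.003,0.02],"rotation":[0,0,0],"jaw":63},{"dp":[-0.002,0.003,0.02],"rotation":[0,0,0],"jaw":61},{"dp":[-0.002,0.003,0.02],"rotation":[0,0,0],"jaw":58},{"dp":[-0.002,0.003,0.02],"rotation":[0,0,0],"jaw":56},{"dp":[-0.002,0.003,0.02],"rotation":[0,0,0],"jaw":56}], grip_force=30)

```text
clock: 7.17
position: [0.5695, 0.2994, 0.0021]
eef_rot: [0.093, 3.14, 0.0]
contact_force: [-0.6, 0.2, 2.9]
width: 0.706
finger_force: 32.2
```

Gripped: 32 N at about 60 mm. Lifting, then moving beside the nest and on to above it.

>>> play_rows(increments=[{"dp":[0,0,-0.05],"rotation":[0,0,0],"jaw":56},{"dp":[0,0,-0.15],"rotation":[0,0,0],"jaw":56},{"dp":[0.05,-0.02,-0.25],"rotation":[0,0,-0.05],"jaw":56},{"dp":[0.12,-0.04,-0.36],"rotation":[0,0,-0.1],"jaw":56},{"dp":[0.18,-0.06,-0.44],"rotation":[0,0,-0.16],"jaw":56},{"dp":[0.211,-0.078,-0.493],"rotation":[0,0,-0.207],"jaw":56},{"dp":[0.211,-0.078,-0.493],"rotation":[0,0,-0.207],"jaw":56},{"dp":[0.211,-0.078,-0.493],"rotation":[0,0,-0.207],"jaw":56}])

```text
clock: 7.83
position: [0.5053, 0.28, 0.1513]
eef_rot: [-0.161, 3.134, 0.002]
contact_force: [0.5, -0.3, -0.8]
width: 0.71
finger_force: 32.8
```

Run:
```python
from h import *
from plant import bot
s=bot.get_state();r=R.from_rotvec(s['eef_rot']).as_matrix();print(s['position'],np.arctan2(r[1,0],r[0,0])%(2*np.pi),s['finger_force'])
plan(s['position'],s['eef_rot'],[.5055,.061,.135],np.pi+.103)
```

```text
[0.50529862 0.27996751 0.15132512] 3.2442487248240077 32.83639311790466
dp [0.0743, -0.7262, 0.0534] rot [0.0014, 0.0045, -0.0004] mm 220 deg 0.2
```

>>> play_rows(increments=[{"dp":[0.013,-0.125,0],"rotation":[0,0,0],"jaw":56},{"dp":[0.025,-0.25,0],"rotation":[0,0,0],"jaw":56},{"dp":[0.038,-0.37,0.01],"rotation":[0,0,0],"jaw":56},{"dp":[0.05,-0.49,0.02],"rotation":[0,0,0],"jaw":56},{"dp":[0.062,-0.61,0.03],"rotation":[0,0,0],"jaw":56},{"dp":[0.074,-0.726,0.05],"rotation":[0,0,0],"jaw":56},{"dp":[0.074,-0.726,0.05],"rotation":[0,0,0],"jaw":56},{"dp":[0.074,-0.726,0.05],"rotation":[0,0,0],"jaw":56}])

```text
clock: 8.5
position: [0.5044, 0.0591, 0.1323]
eef_rot: [0.155, -3.134, -0.001]
contact_force: [0.6, 0.5, -1.1]
width: 0.709
finger_force: 32.9
```

Run:
```python
from h import *
from plant import bot
import pickle
s=bot.get_state();c=bot.camera_params("wrist");print(s['position'],s['width'],s['finger_force'])
w=bot.grab_frame("wrist");cv2.imwrite("pics/w7.png",w);pickle.dump((c,s),open("w7.pkl","wb"))
hsv=cv2.cvtColor(w,cv2.COLOR_BGR2HSV)
m=cv2.inRange(hsv,(50,80,30),(88,255,255));m=cv2.morphologyEx(m,cv2.MORPH_CLOSE,np.ones((21,21)))
q=max(cv2.findContours(m,0,2)[0],key=cv2.contourArea)[:,0]
r=R.from_rotvec(s['eef_rot'])
P=np.array([onz(c,*x,s['position'][2]+.0281,True) for x in q])
Q=r.inv().apply(P-s['position']);print('board in tool',cv2.minAreaRect((Q[:,:2]*1e3).astype(np.float32)))
print('world',cv2.minAreaRect((P[:,:2]*1e3).astype(np.float32)))
cv2.imwrite("pics/c7.png",w[60:360,100:460].repeat(2,0).repeat(2,1))
```

```text
[0.50440853 0.05909652 0.13233526] 0.7090932279859833 32.9475599527359
board in tool ((1.3287734985351562, -0.6478939056396484), (61.086002349853516, 88.56230926513672), 89.89990234375)
world ((503.2554931640625, 58.314971923828125), (88.56291961669922, 61.08600997924805), 5.771107196807861)
```

View pics/c7.png

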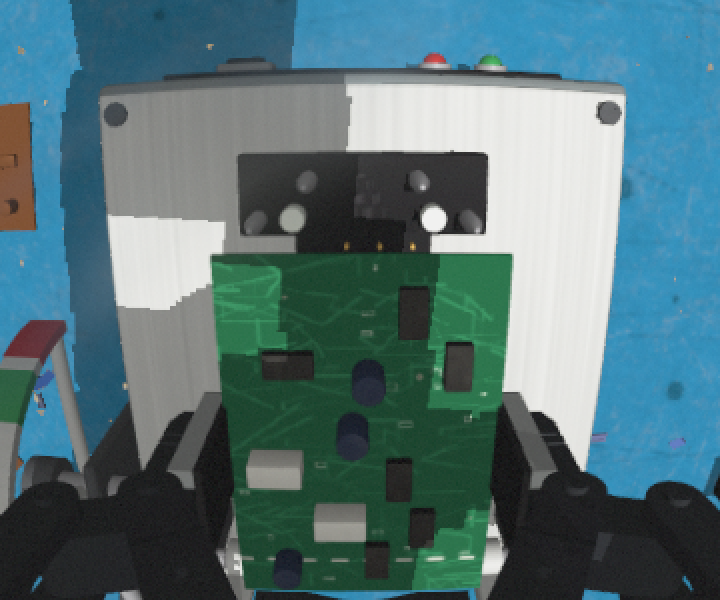

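The board is held square, with its sockets towards the gate. The nest's front pins show at crop (306,182) and (418,181), outer pins at (255,222) and (471,222), and stand-offs at (292,218) and (434,218). Computing the correction relative to the nest.

Run:
```python
from h import *
import pickle
c,s=pickle.load(open("w7.pkl","rb"))
g=lambda x,y,z:onz(c,x/2+100-.25,y/2+60-.25,z,True)[:2]
A,B=g(292,218,.079),g(434,218,.079);d=np.array([np.cos(.103),np.sin(.103)])
print('so',A,B,np.arctan2(*(B-A)[::-1])-np.pi/2,np.linalg.norm(A-B),'nest',(A+B)/2+.0368*d)
for z in(.083,.087,.089):
    p=[g(*u,z) for u in((306,182),(418,181),(255,222),(471,222))]
    print(z,'front',(p[0]+p[1])/2+.0482*d,'outer mid',(p[2]+p[3])/2,np.linalg.norm(p[2]-p[3]),np.arctan2(*(p[3]-p[2])[::-1])-np.pi/2,np.arctan2(*(p[1]-p[0])[::-1])-np.pi/2)
C,D=g(115,114,.058),g(609,112,.058);print('screws mid',(C+D)/2,np.arctan2(*(D-C)[::-1])-np.pi/2)
# board centre refine
w=cv2.imread("pics/w7.png");hsv=cv2.cvtColor(w,cv2.COLOR_BGR2HSV)
for z in(.1575,.159):
    corners=[g(212,255,z),g(511,254,z),g(245,589,z),g(481,589,z)]
    print(z,'board',np.mean(corners,0),[np.linalg.norm(corners[a]-corners[b]).round(4) for a,b in((0,1),(2,3),(0,2),(1,3))],np.arctan2(*(corners[1]-corners[0])[::-1])-np.pi/2)
```

```text
so [0.47036948 0.0322661 ] [0.46585488 0.07788509] 0.09864186324060875 0.045841836627209344 nest [0.50471715 0.0588593 ]
0.083 front [0.50373838 0.05848283] outer mid [0.46850384 0.05511322] 0.06882635181065691 0.09863582924677972 0.10758467477943001
0.087 front [0.50318992 0.05842772] outer mid [0.46770331 0.05502665] 0.0674613664262647 0.09863582924677905 0.10758467477942957
0.089 front [0.50291569 0.05840016] outer mid [0.46730304 0.05498336] 0.06677887373406857 0.09863582924677972 0.10758467477943023
screws mid [0.4322517  0.05119897] 0.10264208045662726
0.1575 board [0.50540893 0.05850334] [np.float64(0.0614), np.float64(0.0626), np.float64(0.0906), np.float64(0.0909)] 0.10193812384637524
0.159 board [0.50449767 0.05841188] [np.float64(0.0607), np.float64(0.0619), np.float64(0.0896), np.float64(0.0898)] 0.10193812384637502
```

>>> play_rows(increments=[{"dp":[0.002,0.001,0.05],"rotation":[0,0,0],"jaw":56},{"dp":[0.003,0.001,0.1],"rotation":[0,0,0],"jaw":56},{"dp":[0.003,0.001,0.15],"rotation":[0,0,0],"jaw":56},{"dp":[0.003,0.001,0.18],"rotation":[0,0,0],"jaw":56},{"dp":[0.003,0.001,0.195],"rotation":[0,0,0],"jaw":56},{"dp":[0.003,0.001,0.195],"rotation":[0,0,0],"jaw":56},{"dp":[0.003,0.001,0.195],"rotation":[0,0,0],"jaw":56},{"dp":[0.003,0.001,0.195],"rotation":[0,0,0],"jaw":56}])

```text
clock: 9.22
position: [0.505, 0.0613, 0.077]
eef_rot: [-0.163, 3.136, -0.0]
contact_force: [-0.3, 0.4, -0.1]
width: 0.707
finger_force: 32.9
```

Run:
```python
from h import *
from plant import bot
import pickle
s=bot.get_state();c=bot.camera_params("wrist");print(s['position'],s['width'],s['finger_force'],s['contact_force'],s['torque'])
w=bot.grab_frame("wrist");cv2.imwrite("pics/w8.png",w);pickle.dump((c,s),open("w8.pkl","wb"))
hsv=cv2.cvtColor(w,cv2.COLOR_BGR2HSV)
m=cv2.inRange(hsv,(50,80,30),(88,255,255));m=cv2.morphologyEx(m,cv2.MORPH_CLOSE,np.ones((21,21)))
q=max(cv2.findContours(m,0,2)[0],key=cv2.contourArea)[:,0]
r=R.from_rotvec(s['eef_rot'])
P=np.array([onz(c,*x,s['position'][2]+.026,True) for x in q])
print('world',cv2.minAreaRect((P[:,:2]*1e3).astype(np.float32)))
# gray pins/standoffs against black nest, front of the board: project expected pin positions & local profile
d=np.array([np.cos(.103),np.sin(.103)]);n=np.array([-d[1],d[0]]);N=np.array([.504,.0587])
for k,(a,b,z) in dict(pl=(-.0482,-.0173,.087),pr=(-.0482,.0173,.087),sl=(-.0368,-.0229,.079),ol=(-.0345,-.0343,.087),orr=(-.0345,.0343,.087)).items(): print(k,proj(c,np.r_[N+a*d+b*n,z],True).round(1))
y0,x0=proj(c,np.r_[N-.0482*d,.087],True)[::-1].astype(int)
sub=hsv[y0-25:y0+40,x0-70:x0+70]
mm=cv2.inRange(sub,(0,0,60),(180,70,255));nn,l,st,ce=cv2.connectedComponentsWithStats(mm)
for i in range(1,nn):
    if 8<st[i,4]<800: print(st[i],(ce[i]+[x0-70,y0-25]).round(1))
xs=q[:,0];print('board px top edge',q[:,1].min(),'corners',cv2.approxPolyDP(q,8,True).reshape(-1,2).tolist())
```

```text
[0.50500558 0.06126312 0.07698961] 0.7065345337412196 32.947129011154175 [-0.34226769  0.43333102 -0.08048844] [-0.02239704 -0.00303237  0.01079778]
world ((504.9910888671875, 60.39569854736328), (90.18341064453125, 62.10231399536133), 6.084763050079346)
pl [238.3 167.8]
pr [315.9 167.7]
sl [229.7 187.9]
ol [203.2 197.3]
orr [351.4 197.3]
[  0   0 140  27 505] [260.3 145.9]
[ 25  15  15  17 184] [239.2 164.8]
[102  14  15  18 197] [315.6 164.7]
[ 16  37  17   8 110] [231.5 183. ]
[109  37  17   8 107] [323.5 183.1]
[ 0 41  7  4 22] [209.4 184.7]
[136  41   4   4  13] [344.8 184.8]
board px top edge 186 corners [[207, 187], [223, 353], [339, 353], [356, 187]]
```

Run:
```python
from h import *
import pickle
c,s=pickle.load(open("w8.pkl","rb"));r=R.from_rotvec(s['eef_rot'])
T=lambda u,z:(r.inv().apply(onz(c,*u,z,True)-s['position'])*1e3).round(2)
for z in(.083,.085,.087): print(z,T((239.2,164.8),z),T((315.6,164.7),z))
print('so',T((231.5,183),.079),T((323.5,183.1),.079))
z=s['position'][2]+.026
print('board',z,[T(u,z) for u in((207,186.5),(356,186.5),(223,353.5),(339,353.5))])
w=cv2.imread("pics/w8.png")
for u in (238,239,240,315,316): print(u,w[150:186,u].max(1).tolist())
```

```text
0.083 [ 50.07 -19.78  -6.09] [50.07 15.18 -6.09]
0.085 [ 50.44 -19.52  -8.09] [50.45 14.96 -8.09]
0.087 [ 50.81 -19.26 -10.09] [ 50.82  14.75 -10.1 ]
so [ 40.51 -24.31  -2.07] [40.42 19.65 -2.08]
board 0.10298961448320582 [array([ 45.02, -30.75, -26.07]), array([ 45.01,  29.88, -26.08]), array([-45.04, -31.21, -25.92]), array([-45.05,  29.92, -25.93])]
238 [50, 50, 50, 47, 46, 45, 46, 57, 79, 86, 88, 88, 89, 91, 92, 91, 92, 91, 90, 89, 86, 82, 74, 61, 37, 37, 36, 36, 39, 36, 35, 59, 84, 104, 109, 107]
239 [47, 47, 47, 48, 45, 48, 48, 69, 85, 89, 90, 88, 92, 90, 91, 90, 90, 90, 85, 83, 80, 75, 73, 58, 42, 37, 35, 36, 35, 39, 35, 34, 49, 72, 84, 91]
240 [53, 48, 48, 47, 43, 46, 51, 74, 89, 86, 88, 88, 90, 92, 89, 88, 88, 86, 83, 78, 75, 73, 69, 50, 36, 38, 36, 36, 36, 34, 35, 36, 35, 38, 47, 59]
315 [55, 54, 52, 51, 51, 57, 63, 86, 97, 98, 97, 99, 101, 104, 104, 101, 100, 97, 95, 89, 84, 77, 73, 64, 54, 53, 52, 50, 51, 37, 31, 29, 29, 37, 37, 49]
316 [54, 53, 51, 50, 51, 53, 57, 81, 99, 101, 103, 103, 106, 104, 109, 109, 108, 105, 103, 104, 107, 99, 82, 64, 55, 51, 50, 41, 28, 29, 28, 30, 40, 64, 82, 99]
```

>>> play_rows(increments=[{"dp":[-0.001,-0.006,0],"rotation":[0,0,0],"jaw":56},{"dp":[-0.001,-0.006,0],"rotation":[0,0,0],"jaw":56},{"dp":[-0.001,-0.006,0.01],"rotation":[0,0,0],"jaw":56},{"dp":[-0.001,-0.006,0.022],"rotation":[0,0,0],"jaw":56},{"dp":[-0.001,-0.006,0.034],"rotation":[0,0,0],"jaw":56},{"dp":[-0.001,-0.006,0.046],"rotation":[0,0,0],"jaw":56},{"dp":[-0.001,-0.006,0.05],"rotation":[0,0,0],"jaw":56},{"dp":[-0.001,-0.006,0.05],"rotation":[0,0,0],"jaw":56}])

```text
clock: 9.93
position: [0.5041, 0.0592, 0.0602]
eef_rot: [0.162, -3.136, -0.0]
contact_force: [0.7, -0.2, -0.6]
width: 0.709
finger_force: 32.9
```

Run:
```python
from h import *
from plant import bot
import pickle
s=bot.get_state();c=bot.camera_params("wrist");print(s['position'],s['width'],s['finger_force'],s['contact_force'],s['torque'])
w=bot.grab_frame("wrist");cv2.imwrite("pics/w9.png",w);pickle.dump((c,s),open("w9.pkl","wb"))
hsv=cv2.cvtColor(w,cv2.COLOR_BGR2HSV);r=R.from_rotvec(s['eef_rot'])
T=lambda u,z:(r.inv().apply(onz(c,*u,z,True)-s['position'])*1e3).round(2)
m=cv2.inRange(hsv,(50,80,30),(88,255,255));m=cv2.morphologyEx(m,cv2.MORPH_CLOSE,np.ones((21,21)))
q=max(cv2.findContours(m,0,2)[0],key=cv2.contourArea)[:,0]
k=cv2.approxPolyDP(q,8,True).reshape(-1,2);print(k.tolist(),[T(u,s['position'][2]+.026) for u in k])
mm=cv2.inRange(hsv,(0,0,60),(180,70,255));mm[:130]=0;mm[230:]=0;mm[:,:190]=0;mm[:,375:]=0;nn,l,st,ce=cv2.connectedComponentsWithStats(mm)
for i in range(1,nn):
    if 8<st[i,4]<600: print(st[i],ce[i].round(1),T(ce[i],.088))
```

```text
[0.50408402 0.05920182 0.06017663] 0.7090308302646435 32.94814467430115 [ 0.66329832 -0.17497864 -0.61550057] [ 0.00471748  0.02160502 -0.01693309]
[[206, 187], [222, 352], [341, 353], [356, 187]] [array([ 44.75, -31.25, -25.94]), array([-43.86, -31.63, -26.07]), array([-44.68,  30.91, -26.06]), array([ 44.73,  29.91, -25.93])]
[231 165  17  19 236] [239.2 174.3] [ 50.29 -17.11 -27.75]
[316 165  18  20 253] [324.1 174.3] [ 50.27  16.28 -27.74]
```

The board is between the pins with no side force. Lowering the last 5 mm.

>>> play_rows(increments=[{"dp":[0,0,0.005],"rotation":[0,0,0],"jaw":56},{"dp":[0,0,0.01],"rotation":[0,0,0],"jaw":56},{"dp":[0,0,0.015],"rotation":[0,0,0],"jaw":56},{"dp":[0,0,0.018],"rotation":[0,0,0],"jaw":56},{"dp":[0,0,0.018],"rotation":[0,0,0],"jaw":56},{"dp":[0,0,0.018],"rotation":[0,0,0],"jaw":56},{"dp":[0,0,0.018],"rotation":[0,0,0],"jaw":56},{"dp":[0,0,0.018],"rotation":[0,0,0],"jaw":56}])

```text
clock: 10.65
position: [0.5047, 0.0592, 0.0557]
eef_rot: [-0.162, 3.137, -0.0]
contact_force: [0.2, 0.7, -1.8]
width: 0.711
finger_force: 33.0
```

>>> play_rows(increments=[{"dp":[0,0,0.002],"rotation":[0,0,0],"jaw":56},{"dp":[0,0,0.004],"rotation":[0,0,0],"jaw":56},{"dp":[0,0,0.004],"rotation":[0,0,0],"jaw":56},{"dp":[0,0,0.004],"rotation":[0,0,0],"jaw":56},{"dp":[0,0,0.004],"rotation":[0,0,0],"jaw":56},{"dp":[0,0,0.004],"rotation":[0,0,0],"jaw":56},{"dp":[0,0,0.004],"rotation":[0,0,0],"jaw":56},{"dp":[0,0,0.004],"rotation":[0,0,0],"jaw":56}])

```text
clock: 11.32
position: [0.5049, 0.0592, 0.0546]
eef_rot: [-0.162, 3.137, 0.0]
contact_force: [-0.9, 0.3, 2.4]
width: 0.709
finger_force: 33.1
```

>>> play_rows(increments=[{"dp":[0,0,0.005],"rotation":[0,0,0],"jaw":60},{"dp":[0,0,0.005],"rotation":[0,0,0],"jaw":62},{"dp":[0,0,0.005],"rotation":[0,0,0],"jaw":64},{"dp":[0,0,0.005],"rotation":[0,0,0],"jaw":66},{"dp":[0,0,0.005],"rotation":[0,0,0],"jaw":70},{"dp":[0,0,0.005],"rotation":[0,0,0],"jaw":74},{"dp":[0,0,0.005],"rotation":[0,0,0],"jaw":76},{"dp":[0,0,0.005],"rotation":[0,0,0],"jaw":76}])

```text
clock: 11.98
position: [0.5046, 0.0592, 0.0528]
eef_rot: [0.162, -3.137, -0.0]
contact_force: [-0.8, -0.8, -0.5]
width: 0.889
finger_force: 0.0
```

```bash
cat > bd.py <<'E'
from h import *
from plant import bot
import pickle,sys
s=bot.get_state();c=bot.camera_params("wrist");print(s['position'],s['width'],s['finger_force'],s['contact_force'])
w=bot.grab_frame("wrist");cv2.imwrite(f"pics/{sys.argv[1]}.png",w);pickle.dump((c,s),open(f"{sys.argv[1]}.pkl","wb"))
hsv=cv2.cvtColor(w,cv2.COLOR_BGR2HSV)
m=cv2.inRange(hsv,(50,80,30),(88,255,255));m=cv2.morphologyEx(m,cv2.MORPH_CLOSE,np.ones((21,21)))
q=max(cv2.findContours(m,0,2)[0],key=cv2.contourArea)[:,0]
k=cv2.approxPolyDP(q,8,True).reshape(-1,2)
P=np.array([onz(c,*u,.081,True)[:2]*1e3 for u in q]);print(k.tolist(),cv2.minAreaRect(P.astype(np.float32)))
Q=np.array([onz(c,*u,.081,True)[:2]*1e3 for u in k]);print('sides',np.linalg.norm(Q-np.roll(Q,1,0),axis=1).round(1))
mm=cv2.inRange(hsv,(0,0,60),(180,70,255));mm[:130]=0;mm[230:]=0;mm[:,:190]=0;mm[:,375:]=0;nn,l,st,ce=cv2.connectedComponentsWithStats(mm)
for i in range(1,nn):
    if 8<st[i,4]<600: print(st[i],ce[i].round(1),onz(c,*ce[i],.088,True))
E
python3 bd.py w10
```

```text
[0.50460209 0.05918579 0.0528075 ] 0.8890706436941033 0.0 [-0.79107531 -0.76967471 -0.52317624]
[[205, 189], [221, 356], [340, 357], [357, 189]] ((504.998046875, 58.42784118652344), (90.46089935302734, 62.36187744140625), 5.911021709442139)
sides [61.  89.3 62.1 90.1]
[202 156   7   8  14] [205.6 160.1] [0.45039801 0.02484635 0.088     ]
[228 167  18  21 269] [236.9 177.2] [0.45581409 0.03704359 0.088     ]
[318 167  19  22 291] [326.6 177.2] [0.45240191 0.07010026 0.088     ]
[190 197  17  33 460] [197.8 215.1] [0.47234315 0.02257908 0.088     ]
[354 197  21  33 535] [364.8 215.2] [0.46566828 0.08734012 0.088     ]
```

The board is seated: it measures 90.5 x 62.4 mm on the seat plane and has been let go. Rising straight up.

>>> play_rows(increments=[{"dp":[0,0,-0.03],"rotation":[0,0,0],"jaw":76},{"dp":[0,0,-0.12],"rotation":[0,0,0],"jaw":76},{"dp":[0,0,-0.25],"rotation":[0,0,0],"jaw":76},{"dp":[0,0,-0.385],"rotation":[0,0,0],"jaw":76},{"dp":[0,0,-0.52],"rotation":[0,0,0],"jaw":76},{"dp":[0,0,-0.65],"rotation":[0,0,0],"jaw":76},{"dp":[0,0,-0.78],"rotation":[0,0,0],"jaw":76},{"dp":[0,0,-0.84],"rotation":[0,0,0],"jaw":76}])

```text
clock: 12.7
position: [0.5062, 0.0592, 0.3125]
eef_rot: [-0.162, 3.128, -0.001]
contact_force: [0.4, 0.5, 0.3]
width: 0.887
finger_force: 0.0
```

```bash
cat > kn.py <<'E'
from h import *
from plant import bot
import pickle,sys
s=bot.get_state();c=bot.camera_params("wrist");print(s['position'],s['width'],s['contact_force'])
w=bot.grab_frame("wrist");cv2.imwrite(f"pics/{sys.argv[1]}.png",w);pickle.dump((c,s),open(f"{sys.argv[1]}.pkl","wb"))
h=cv2.cvtColor(w,cv2.COLOR_BGR2HSV);m=cv2.inRange(h,(0,150,60),(8,255,255))|cv2.inRange(h,(172,150,60),(180,255,255))
z=float(sys.argv[2]);n,l,st,ce=cv2.connectedComponentsWithStats(m)
for i in range(1,n):
    if st[i,4]>120: print(st[i],ce[i].round(1),'centre(bbox) at z',onz(c,*(st[i,:2]+(st[i,2:4]-1)/2),z,True).round(4))
E
python3 kn.py k1 .2285
python3 - <<'E'
import sys;sys.path.insert(0,'.')
from h import *
from plant import bot
import pickle
c=pickle.load(open('k1.pkl','rb'))[0];print('pred',proj(c,[.650,-.055,.2285],True))
f=bot.grab_frame("wrist");h=cv2.cvtColor(f,cv2.COLOR_BGR2HSV);m=cv2.morphologyEx(cv2.inRange(h,(50,80,30),(88,255,255)),cv2.MORPH_CLOSE,np.ones((9,9)))
q=max(cv2.findContours(m,0,2)[0],key=cv2.contourArea)[:,0]
cc=bot.camera_params("wrist");P=np.array([onz(cc,*u,.081,True)[:2]*1e3 for u in q]);print(cv2.minAreaRect(P.astype(np.float32)))
s=bot.get_state();plan(s['position'],s['eef_rot'],[.62,-.055,.31],np.pi+.103)
E
```

```text
[0.50623549 0.05924334 0.31254581] 0.8869781660535607 [0.41185499 0.54275526 0.3184187 ]
pred [152.44621918 331.51380806]
((502.9723205566406, 58.058685302734375), (89.41985321044922, 61.62944030761719), 5.933572769165039)
dp [-0.3363, -0.4177, 0.0096] rot [-0.0013, 0.0136, 0.0006] mm 161 deg 0.6
```

>>> play_rows(increments=[{"dp":[-0.06,-0.08,0.01],"rotation":[0,0,0],"jaw":76},{"dp":[-0.12,-0.16,0.01],"rotation":[0,0,0],"jaw":76},{"dp":[-0.18,-0.24,0.01],"rotation":[0,0,0],"jaw":76},{"dp":[-0.24,-0.32,0.01],"rotation":[0,0,0],"jaw":76},{"dp":[-0.3,-0.4,0.01],"rotation":[0,0,0],"jaw":76},{"dp":[-0.32,-0.42,0.01],"rotation":[0,0,0],"jaw":76},{"dp":[-0.32,-0.42,0.01],"rotation":[0,0,0],"jaw":76},{"dp":[-0.32,-0.42,0.01],"rotation":[0,0,0],"jaw":76}])

```text
clock: 13.47
position: [0.6125, -0.056, 0.3006]
eef_rot: [0.162, -3.135, -0.002]
contact_force: [-0.6, 0.4, 0.4]
width: 0.889
finger_force: 0.0
```

```bash
python3 kn.py k2 .2285
python3 - <<'E'
from h import *
from plant import bot
import pickle
c,s=pickle.load(open('k2.pkl','rb'));print('pred',proj(c,[.650,-.055,.2285],True))
plan(s['position'],s['eef_rot'],[.65,-.055,.24],np.pi+.103)
E
```

```text
[ 0.61250257 -0.05595825  0.30061   ] 0.8892109625884569 [-0.61346586  0.40793831  0.4255813 ]
[ 259  233   34   44 1113] [275.6 256.3] centre(bbox) at z [ 0.6466 -0.0572  0.2285]
pred [277.92107048 258.64052925]
dp [-0.1252, -0.0099, 0.2017] rot [0.0016, -0.0032, -0.0] mm 71 deg 0.2
```

>>> play_rows(increments=[{"dp":[-0.06,-0.008,0],"rotation":[0,0,0],"jaw":56},{"dp":[-0.123,-0.016,0],"rotation":[0,0,0],"jaw":52},{"dp":[-0.123,-0.016,0],"rotation":[0,0,0],"jaw":52},{"dp":[-0.123,-0.016,0.08],"rotation":[0,0,0],"jaw":52},{"dp":[-0.123,-0.016,0.16],"rotation":[0,0,0],"jaw":52},{"dp":[-0.123,-0.016,0.24],"rotation":[0,0,0],"jaw":52},{"dp":[-0.123,-0.016,0.24],"rotation":[0,0,0],"jaw":52},{"dp":[-0.123,-0.016,0.24],"rotation":[0,0,0],"jaw":52}])

```text
clock: 14.18
position: [0.6486, -0.0561, 0.2285]
eef_rot: [0.164, -3.134, -0.002]
contact_force: [0.3, 0.5, 0.2]
width: 0.607
finger_force: 0.0
```

```bash
python3 kn.py k3 .2285
python3 - <<'E'
from h import *
import pickle
c,s=pickle.load(open('k3.pkl','rb'));r=R.from_rotvec(s['eef_rot'])
# ball fit: red contour points incl. shading
w=cv2.imread('pics/k3.png');h=cv2.cvtColor(w,cv2.COLOR_BGR2HSV);m=cv2.inRange(h,(0,120,30),(10,255,255))|cv2.inRange(h,(170,120,30),(180,255,255))
n,l,st,ce=cv2.connectedComponentsWithStats(m);i=1+st[1:,4].argmax();y,x=np.nonzero(l==i);pts=np.c_[x,y].astype(np.float32)
(u,v),rad=cv2.minEnclosingCircle(pts);print(u,v,rad,'pred r',.014/np.linalg.norm(onz(c,u,v,.2285,True)-c['eye'])*325)
K=onz(c,u,v,.2285,True);print(K,'in tool mm',r.inv().apply(K-s['position'])*1e3)
E
```

```text
[ 0.64857758 -0.05609866  0.22849635] 0.6070507636926865 [0.3373397  0.53550333 0.17310467]
[ 255  223   51   64 2399] [280.4 256.8] centre(bbox) at z [ 0.647  -0.0575  0.2285]
[ 14 351  23  24 186] [ 25.7 361.7] centre(bbox) at z [ 0.7916 -0.2733  0.2285]
280.5 254.5 31.976652145385742 pred r 26.78766976228255
[ 0.64696391 -0.05719254  0.2285    ] in tool mm [ 1.71893498e+00 -9.19654271e-01  1.64102572e-03]
```

>>> play_rows(increments=[{"dp":[-0.005,-0.003,0.03],"rotation":[0,0,0],"jaw":52},{"dp":[-0.005,-0.003,0.06],"rotation":[0,0,0],"jaw":52},{"dp":[-0.005,-0.003,0.09],"rotation":[0,0,0],"jaw":52},{"dp":[-0.005,-0.003,0.09],"rotation":[0,0,0],"jaw":46},{"dp":[-0.005,-0.003,0.09],"rotation":[0,0,0],"jaw":40},{"dp":[-0.005,-0.003,0.09],"rotation":[0,0,0],"jaw":34},{"dp":[-0.005,-0.003,0.09],"rotation":[0,0,0],"jaw":28},{"dp":[-0.005,-0.003,0.09],"rotation":[0,0,0],"jaw":22}], grip_force=60)

```text
clock: 14.9
position: [0.652, -0.0561, 0.2037]
eef_rot: [-0.163, 3.137, 0.006]
contact_force: [-2.0, 6.3, 1.8]
width: 0.295
finger_force: 58.7
```

>>> play_rows(increments=[{"dp":[0,0,0],"rotation":[0,0,0],"jaw":20},{"dp":[0,0,0],"rotation":[0,0,0],"jaw":20},{"dp":[0,0,0],"rotation":[0,0,0],"jaw":20},{"dp":[0,0,0],"rotation":[0,0,0],"jaw":20},{"dp":[0,0,0],"rotation":[0,0,0],"jaw":20},{"dp":[0,0,0],"rotation":[0,0,0],"jaw":20},{"dp":[0,0,0],"rotation":[0,0,0],"jaw":20},{"dp":[0,0,0],"rotation":[0,0,0],"jaw":20}])

```text
clock: 15.57
position: [0.652, -0.0561, 0.2037]
eef_rot: [-0.163, 3.137, 0.005]
contact_force: [-0.7, 5.4, 1.6]
width: 0.291
finger_force: 58.8
```

```bash
python3 kn.py k4 .2285
python3 - <<'E'
import numpy as np
# pull arc in tool units: tool x = fixture -x, tool z = down
b=lambda q:160*np.array([np.sin(q-.4),-np.cos(q-.4)])  # tool x, tool z
for a in (0,.36,.72,1.05):
    print(a,[(round(q,3),((b(q)-b(a))/300).round(3).tolist()) for q in a+np.arange(1,9)*.045])
E
```

```text
[ 0.65202305 -0.05610502  0.20370024] 0.29134624119695585 [-0.71524552  5.37061773  1.60763925]
[ 253  235   57   76 3270] [281.2 274.4] centre(bbox) at z [ 0.6471 -0.0574  0.2285]
[  0 364  23  36 236] [ 12.4 378. ] centre(bbox) at z [ 0.7976 -0.275   0.2285]
0 [(np.float64(0.045), [0.022, -0.009]), (np.float64(0.09), [0.045, -0.017]), (np.float64(0.135), [0.068, -0.023]), (np.float64(0.18), [0.091, -0.029]), (np.float64(0.225), [0.115, -0.034]), (np.float64(0.27), [0.139, -0.038]), (np.float64(0.315), [0.162, -0.04]), (np.float64(0.36), [0.186, -0.042])]
0.36 [(np.float64(0.405), [0.024, -0.0]), (np.float64(0.45), [0.048, 0.0]), (np.float64(0.495), [0.072, 0.002]), (np.float64(0.54), [0.096, 0.005]), (np.float64(0.585), [0.119, 0.009]), (np.float64(0.63), [0.143, 0.014]), (np.float64(0.675), [0.166, 0.02]), (np.float64(0.72), [0.189, 0.027])]
0.72 [(np.float64(0.765), [0.023, 0.008]), (np.float64(0.81), [0.045, 0.017]), (np.float64(0.855), [0.067, 0.027]), (np.float64(0.9), [0.088, 0.038]), (np.float64(0.945), [0.109, 0.05]), (np.float64(0.99), [0.129, 0.063]), (np.float64(1.035), [0.149, 0.077]), (np.float64(1.08), [0.168, 0.092])]
1.05 [(np.float64(1.095), [0.019, 0.015]), (np.float64(1.14), [0.037, 0.031]), (np.float64(1.185), [0.054, 0.047]), (np.float64(1.23), [0.071, 0.065]), (np.float64(1.275), [0.087, 0.083]), (np.float64(1.32), [0.102, 0.101]), (np.float64(1.365), [0.116, 0.121]), (np.float64(1.41), [0.129, 0.141])]
```

The knob is held at 59 N. Pulling along the arc in stages.

>>> play_rows(increments=[{"dp":[0.022,0,-0.009],"rotation":[0,0,0],"jaw":20},{"dp":[0.045,0,-0.017],"rotation":[0,0,0],"jaw":20},{"dp":[0.068,0,-0.023],"rotation":[0,0,0],"jaw":20},{"dp":[0.091,0,-0.029],"rotation":[0,0,0],"jaw":20},{"dp":[0.115,0,-0.034],"rotation":[0,0,0],"jaw":20},{"dp":[0.139,0,-0.038],"rotation":[0,0,0],"jaw":20},{"dp":[0.162,0,-0.04],"rotation":[0,0,0],"jaw":20},{"dp":[0.186,0,-0.042],"rotation":[0,0,0],"jaw":20}])

```text
clock: 16.28
position: [0.5977, -0.0618, 0.2167]
eef_rot: [-0.163, 3.133, 0.005]
contact_force: [3.2, 6.7, -1.3]
width: 0.291
finger_force: 58.9
```

>>> play_rows(increments=[{"dp":[0.024,0,0],"rotation":[0,0,0],"jaw":20},{"dp":[0.048,0,0],"rotation":[0,0,0],"jaw":20},{"dp":[0.072,0,0.002],"rotation":[0,0,0],"jaw":20},{"dp":[0.096,0,0.005],"rotation":[0,0,0],"jaw":20},{"dp":[0.119,0,0.009],"rotation":[0,0,0],"jaw":20},{"dp":[0.143,0,0.014],"rotation":[0,0,0],"jaw":20},{"dp":[0.166,0,0.02],"rotation":[0,0,0],"jaw":20},{"dp":[0.189,0,0.027],"rotation":[0,0,0],"jaw":20}])

```text
clock: 16.95
position: [0.5423, -0.0676, 0.2107]
eef_rot: [-0.163, 3.129, 0.005]
contact_force: [2.9, 7.8, 6.5]
width: 0.293
finger_force: 59.6
```

```bash
cat > q.py <<'E'
from h import *
from plant import bot
s=bot.get_state();p=s['position'];d=np.array([np.cos(.103),np.sin(.103)])
dx=-(p[:2]-[.652,-.0561])@d; dy=(p[:2]-[.652,-.0561])@np.array([-d[1],d[0]]);dz=p[2]-.2037
# ball rel pivot (forward, up), q=0 at start
f,u=dx+.16*np.sin(-.4),dz+.16*np.cos(.4)
print('q',np.arctan2(f,u)+.4,'radius',np.hypot(f,u),'dy',dy,p,s['width'],s['finger_force'],s['contact_force'])
E
python3 q.py
```

```text
q 0.7014329576264452 radius 0.161688482120808 dy -0.00014182717382148213 [ 0.54228876 -0.06758297  0.21072852] 0.29287970513853107 59.56283926963806 [2.92266752 7.84072382 6.54576943]
```

>>> play_rows(increments=[{"dp":[0.023,0,0.008],"rotation":[0,0,0],"jaw":20},{"dp":[0.045,0,0.017],"rotation":[0,0,0],"jaw":20},{"dp":[0.067,0,0.027],"rotation":[0,0,0],"jaw":20},{"dp":[0.088,0,0.038],"rotation":[0,0,0],"jaw":20},{"dp":[0.109,0,0.05],"rotation":[0,0,0],"jaw":20},{"dp":[0.129,0,0.063],"rotation":[0,0,0],"jaw":20},{"dp":[0.14,0,0.07],"rotation":[0,0,0],"jaw":20},{"dp":[0.151,0,0.079],"rotation":[0,0,0],"jaw":20}])

```text
clock: 17.62
position: [0.4969, -0.0725, 0.1868]
eef_rot: [-0.161, 3.131, 0.005]
contact_force: [-0.8, 9.3, 8.7]
width: 0.291
finger_force: 63.7
```

```bash
python3 q.py
python3 - <<'E'
import numpy as np
b=lambda q:160*np.array([np.sin(q-.4),-np.cos(q-.4)])
a=1.04;print([(round(q,3),((b(q)-b(a))/300).round(3).tolist()) for q in a+np.arange(1,9)*.045])
E
```

```text
q 1.022353865310548 radius 0.1605951105159761 dy -0.00039022129178866924 [ 0.49694076 -0.07252012  0.18681514] 0.29117502085241825 63.69075536727905 [-0.81288743  9.34857434  8.72850408]
[(np.float64(1.085), [0.019, 0.015]), (np.float64(1.13), [0.037, 0.03]), (np.float64(1.175), [0.055, 0.047]), (np.float64(1.22), [0.071, 0.064]), (np.float64(1.265), [0.087, 0.082]), (np.float64(1.31), [0.103, 0.1]), (np.float64(1.355), [0.117, 0.12]), (np.float64(1.4), [0.13, 0.14])]
```

Tracking is good. Continuing to about 1.35 with a gentle finish, then checking.

>>> play_rows(increments=[{"dp":[0.019,0,0.015],"rotation":[0,0,0],"jaw":20},{"dp":[0.037,0,0.03],"rotation":[0,0,0],"jaw":20},{"dp":[0.055,0,0.047],"rotation":[0,0,0],"jaw":20},{"dp":[0.071,0,0.064],"rotation":[0,0,0],"jaw":20},{"dp":[0.087,0,0.082],"rotation":[0,0,0],"jaw":20},{"dp":[0.103,0,0.1],"rotation":[0,0,0],"jaw":20},{"dp":[0.11,0,0.11],"rotation":[0,0,0],"jaw":20},{"dp":[0.117,0,0.12],"rotation":[0,0,0],"jaw":20}])

```text
clock: 18.28
position: [0.4605, -0.0763, 0.1515]
eef_rot: [-0.162, 3.136, 0.005]
contact_force: [-11.2, 9.3, 17.2]
width: 0.289
finger_force: 66.8
```

>>> play_rows(increments=[{"dp":[0,0,0],"rotation":[0,0,0],"jaw":20},{"dp":[0,0,0],"rotation":[0,0,0],"jaw":20},{"dp":[0,0,0],"rotation":[0,0,0],"jaw":20},{"dp":[0,0,0],"rotation":[0,0,0],"jaw":20},{"dp":[0,0,0],"rotation":[0,0,0],"jaw":20},{"dp":[0,0,0],"rotation":[0,0,0],"jaw":20},{"dp":[0,0,0],"rotation":[0,0,0],"jaw":20},{"dp":[0,0,0],"rotation":[0,0,0],"jaw":20}])

```text
clock: 18.95
position: [0.4606, -0.0763, 0.1517]
eef_rot: [-0.162, 3.136, 0.005]
contact_force: [-10.1, 9.7, 16.2]
width: 0.293
finger_force: 66.7
```

```bash
python3 q.py; python3 kn.py k5 .17
```

```text
q 1.3383124265963482 radius 0.16135203502753553 dy -0.00043501010949294205 [ 0.46061736 -0.07631975  0.1517135 ] 0.2933598163847735 66.73327803611755 [-10.05652785   9.69416091  16.16106628]
[ 0.46061736 -0.07631975  0.1517135 ] 0.2933598163847735 [-10.05652785   9.69416091  16.16106628]
[ 253  265   58   60 2818] [281.8 294.6] centre(bbox) at z [ 0.4717 -0.0756  0.17  ]
```

>>> play_rows(increments=[{"dp":[0.005,0,0.007],"rotation":[0,0,0],"jaw":20},{"dp":[0.01,0,0.014],"rotation":[0,0,0],"jaw":20},{"dp":[0.014,0,0.021],"rotation":[0,0,0],"jaw":20},{"dp":[0.018,0,0.027],"rotation":[0,0,0],"jaw":20},{"dp":[0.019,0,0.029],"rotation":[0,0,0],"jaw":20},{"dp":[0.019,0,0.029],"rotation":[0,0,0],"jaw":20},{"dp":[0.019,0,0.029],"rotation":[0,0,0],"jaw":20},{"dp":[0.019,0,0.029],"rotation":[0,0,0],"jaw":20}])

```text
clock: 19.67
position: [0.4543, -0.0766, 0.1423]
eef_rot: [0.166, -3.136, -0.007]
contact_force: [-10.7, 8.2, 15.6]
width: 0.286
finger_force: 67.4
```

>>> play_rows(increments=[{"dp":[0,0,0],"rotation":[0,0,0],"jaw":20},{"dp":[0,0,0],"rotation":[0,0,0],"jaw":20},{"dp":[0,0,0],"rotation":[0,0,0],"jaw":20},{"dp":[0,0,0],"rotation":[0,0,0],"jaw":20},{"dp":[0,0,0],"rotation":[0,0,0],"jaw":20},{"dp":[0,0,0],"rotation":[0,0,0],"jaw":20},{"dp":[0,0,0],"rotation":[0,0,0],"jaw":20},{"dp":[0,0,0],"rotation":[0,0,0],"jaw":20}])

```text
clock: 20.33
position: [0.4543, -0.0766, 0.1423]
eef_rot: [0.166, -3.136, -0.007]
contact_force: [-10.2, 7.7, 15.5]
width: 0.292
finger_force: 67.4
```

```bash
python3 q.py
python3 - <<'E'
from h import *
from plant import bot
p=bot.camera_params("top");f=bot.grab_frame("top");h=cv2.cvtColor(f,cv2.COLOR_BGR2HSV)
m=cv2.inRange(h,(50,80,30),(88,255,255));m[:170]=0;m[270:]=0;m[:,:225]=0;m[:,:]=m;m[:,295:]=0
y,x=np.nonzero(m);print('green px in fixture',len(x),(x.mean(),y.mean()) if len(x) else 0,'expected',proj(p,[.505,.0585,.077]))
E
```

```text
q 1.408444542351074 radius 0.1612763014108967 dy -2.582582657964863e-05 [ 0.45430872 -0.07656048  0.1423191 ] 0.292332292083612 67.40575790405273 [-10.24023345   7.7123942   15.5324148 ]
green px in fixture 5 (np.float64(254.8), np.float64(261.4)) expected [266.54164283 231.96970303]
```

```bash
python3 -c "
from plant import bot
print(bot.hand_in())"
```

```text
the job is handed in; nothing more can be done
None
```

The green board is seated in the nest with its sockets towards the gate. I handed in at about 20 s, still holding the knob with the lever steady at an estimated 1.41 rad (mid-green). The lever angle comes from the arm's position, and I couldn't see the board under the closed gate.

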